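Set mushrooms and garlic to marinate, and start the timer

ROBOT

A 6-joint arm with a two-finger parallel gripper is mounted at the origin on the work surface. World frame = base frame: x ahead of the robot, y to its left, z up, the work surface at z = 0. Lengths are in m, angles in rad, forces in N, time in s.
With the tool pointing down it reaches from about 0.35 to 0.85 m from the base axis. Payload 8.1 kg.
Tool frame: the origin (TCP) lies on the mounting face of the last link; the fingertips stand 186 mm ahead of it and the grasp point (between the pads) lies 167 mm ahead of it; z points along the fingers, y is the line along which they close (so a half turn about z gives the same grasp; the last joint's range is limited). The gripper opens to 93 mm and grips with 3 to 60 N. Pads are 15 mm wide; open, the fingers measure 128 mm over their backs; the gripper's body (75 mm by 188 mm) begins 65 mm behind the grasp point.
Start: joints at [1.163, 0.13, 1.488, -0, 1.523, -0.085], TCP at [0.19, 0.569, 0.405] pointing down, gripper open.
Joint ranges: [-2.96, 2.96], [-0.89, 2.26], [0.02, 2.5], [-1.34, 4.48], [0, 2.73], [-2.66, 2.66]. Speed limits (rad/s): [2.39, 2.39, 2.79, 3.14, 3.14, 3.14].

INTERFACE

Orientations are given as a rotation vector (axis times angle).
In Python, from plant import read_state, read_camera, camera_params, close_job gives the robot as it stands. The module is installed in compiled form; this text tells all that it offers.
- The arm moves only by the tool servo_tool, never from a script. Its argument "increments" is a list of rows, each an object with "slide": the shift along the tool's x, y, z in mm, a list of three; "dr": the turn, a rotation vector about the tool's x, y, z in rad, a list of three; "jaw": the closure, from 0 (fully open) to 1 (shut). In form: [{"slide": [x, y, z], "dr": [ax, ay, az], "jaw": jaw}, ...]. A call has 1 to 20 rows; each row is the pose to reach, as a shift and turn from the pose commanded when the call began, along the tool's axes at that moment; what a row does not reach only later rows make up. A row lasts 1/10 s, in which the tool goes at most 50 mm and 8.59 degrees, less where a joint would pass 70% of its speed; a pose out of reach is approached as far as the arm can. A call with a gripper value outside its range is refused whole. The fingers move at their own pace and stop on an object; "force" is the grip in N (left out, the last holds). Time passes only in rows, so rows that repeat a pose let the fingers close. It gives the time, the measured TCP pose, the force, the opening and the grip force at its end, in the units of the state.
- read_state(): the state, without advancing time (a new reading comes with each control period).
- read_camera(name): name is "scene" or "top"; returns (picture, depth): 420x560x3 uint8, red, green, blue; 420x560 float32, m along the optical axis (not along the pixel's ray), 0 where there is no reading.
- camera_params(name): a dict with "fx", "fy", "cx", "cy" (pixels), "rvec" (rotation vector, rad) and "tvec" (3), from world to camera coordinates, as OpenCV has them. Camera axes: x right, y down, z forward; pixel columns grow to the right and rows downward; lengths in m; the calibration is good to about 2 mm. A picture is of the moment at which its call begins. camera_params takes no time and is no camera call.
- close_job(): hands the job in; it is judged then, once.
The state is a dict: "t": time; "q": joint angles; "dq": joint speeds; "joint_torque": joint torques, N m; "tool_pos": TCP position; "orientation": TCP orientation; "force": force on the tool from outside, world axes, zero at the start; "wrist_torque": the same for the moment, N m; "opening": finger opening in m; "gripper_force": force on a finger pad.
Only numpy, scipy, OpenCV 4.12 (cv2) and the standard library are available. Lean on these libraries where they do the work, as an engineer would, in place of code of your own. Each camera call takes 0.05 s, during which the arm holds its last target. There are 200 camera calls.

TASK

Set the mushrooms to marinate: open the crock with the round knob (no other), take out the garlic bulb, put it and every mushroom from the chopping board into the white baking dish, and shut the crock's lid again. Last, start the loose kitchen timer: stand its plain end against the hob's guard rail, push the button on its other end right in against the rail, let the button go, and leave the timer lying there, display up. Leave everything else where it is.

Things in the scene. Friction and masses are not known exactly. Their poses are not given: they have to be found in the camera images.
- mushroom_1: Button mushroom resting cap down, stem up: cap 44 mm wide, from the underside to 20 mm up; stem 16 mm thick, from there to 44 mm; 30 g. Origin: middle of the cap's underside, z along the stem. May be absent: 2 to 4 mushrooms stand on the board at the start
- mushroom_2: Button mushroom resting cap down, stem up: cap 44 mm wide, from the underside to 20 mm up; stem 16 mm thick, from there to 44 mm; 30 g. Origin: middle of the cap's underside, z along the stem. May be absent: 2 to 4 mushrooms stand on the board at the start
- mushroom_3: Button mushroom resting cap down, stem up: cap 44 mm wide, from the underside to 20 mm up; stem 16 mm thick, from there to 44 mm; 30 g. Origin: middle of the cap's underside, z along the stem. May be absent: 2 to 4 mushrooms stand on the board at the start
- mushroom_4: Button mushroom resting cap down, stem up: cap 44 mm wide, from the underside to 20 mm up; stem 16 mm thick, from there to 44 mm; 30 g. Origin: middle of the cap's underside, z along the stem. May be absent: 2 to 4 mushrooms stand on the board at the start
- garlic: Garlic bulb inside the knobbed crock, resting upright on its floor within 10 mm of its middle: bulb 42 mm wide up to 25 mm, tapering to a neck 15 mm thick from 34 to 58 mm up; 50 g. Origin: middle of its underside, z along the neck
- dish: White baking dish, fixed, 150 (its x) x 180 (its y) x 45 mm high, walls and floor 6 mm thick. Origin: middle of its underside
- board: Chopping board, fixed, 250 (x) x 280 (y) mm, its top 18 mm above its origin, which is the middle of its underside. The mushrooms, the onion, the lemon and the chilli stand on it
- crock_garlic: The garlic crock: one of three white crocks side by side on a tray, at any place in the row, the only one whose lid has a round knob (the others have bar handles). Fixed. 115 (x) x 110 (y) x 70 mm high without lid, walls and floor 5 mm. Origin: middle of its underside, 6 mm above the counter; its -x side faces the robot. The lid is 8 mm thick and hinged along y on the far (+x) top edge, at x = +57.5 mm, z = 70.5 mm in this frame. The crocks stand 113 mm apart
- lid_garlic (a joint): Lid of the garlic crock: 0 shut, grows as the near edge rises, 1.9 rad fully open. A stiff hinge (about 0.1 N m): it stays where it is left
- lid_garlic_handle (a point): Middle of the round knob's head on the garlic lid: head 28 mm wide, 16 mm tall, on a stem 12 mm thick. With the lid shut it is 85 mm nearer the robot than the hinge line and 43 mm above it; it turns about the hinge with the lid, ending behind it when the lid stands open. The point's z points out of the lid, y along the hinge
- lid_salt (a joint): Lid of another crock, with a bar handle; 0 shut, rad. Leave it shut
- lid_tea (a joint): Lid of the third crock, with a bar handle; 0 shut, rad. Leave it shut
- timer: White kitchen timer lying loose on the counter, display up: body 72 (x) x 56 (y) x 36 mm high, 0.1 to 0.2 kg. Origin: middle of its underside; its round grey push button sticks out of the middle of the -x end; the +x end is plain
- timer_button (a joint): The timer's button: 0 out, 0.005 m right in, pushed along the timer's +x. Spring: 1.7 N to start, 4.5 N right in; it springs back. The loose timer slides away under the push unless its plain end stands against something
- timer_button_face (a point): Middle of the button's outer face: 20 mm wide, 20 mm above the timer's underside, 44 mm from the timer's middle when out
- hob: Gas hob, fixed, with an upright guard rail along its near edge: the rail is 360 mm long (y), 12 mm thick, 45 mm high. Origin: middle of the foot of the rail's near face; x points away from the robot, square to the face, y along it
- onion: Bystander: red onion, 56 mm wide, 62 mm tall, standing on the board; origin under its middle
- lemon: Bystander: lemon, 54 mm wide, 62 mm tall, standing on the board; origin under its middle
- chilli: Bystander: red chilli, 70 x 12 x 12 mm, lying along the board's near edge; origin under its middle, long axis y
- shaker: Bystander: steel salt shaker, 42 mm wide, 75 mm tall; origin under its middle
- jar: Bystander: glass jar, 64 mm wide, 85 mm tall; origin under its middle
- mug: Bystander: mug, 80 mm wide, 90 mm tall; origin under its middle
- spoon: Bystander: wooden spoon, 150 mm long, lying; origin under it, x along it
There are look-alikes about, which are no part of the job. Leave any purple or turquoise look-alike of the mushroom_2 alone.

How it is judged:
By the outcome, as a careful person would: the job done as asked, in the order asked, and still so for the second after the job is handed in, with the robot touching nothing.
Of mushroom_1, mushroom_2, mushroom_3, mushroom_4 only 2 to 4 are there at a start; the rules pass over those that are not, and their reading is None.
At some moment in a run one of timer may be knocked a few centimetres aside while the robot is not near it.
Once in a run the grip may slacken for a moment while it holds something.
It also fails if it takes over 210 s, if anything falls off the work surface, if the arm or the gripper's body presses on something with over 40 N, if the wrist force passes 120 N, or if a joint passes its speed limit or range.

## Working session

There is one attempt and no reset: what is moved stays moved. The work goes in short steps, Python scripts to look and compute and a tool call to move; the robot and the scene stay as the last step left them, time stands still between calls to the robot, and variables do not carry over. Pictures are saved under pics/ and viewed, at most 14 in all, crops included, and the job is handed in when it is done.

Besides the shell and the picture viewer there is one more tool, called after "Request:" by a JSON object that holds its "fn" and its "kwargs". servo_tool: Moves the arm, as the interface text tells. Its arguments: {"type":"object","properties":{"increments":{"type":"array"},"force":{"type":"number"}},"required":["increments"]}

```bash
mkdir -p pics
cat > h.py <<'E'
import numpy as np, cv2
from plant import read_state, read_camera, camera_params
from scipy.spatial.transform import Rotation as R
def cam(n):
    p=camera_params(n); Rm=cv2.Rodrigues(np.array(p["rvec"],float))[0]; t=np.array(p["tvec"],float).ravel()
    return p,Rm,t
def ray(n,u,v,z):
    p,Rm,t=cam(n); c=-Rm.T@t; d=Rm.T@np.array([(u-p["cx"])/p["fx"],(v-p["cy"])/p["fy"],1]); return c+d*(z-c[2])/d[2]
def cloud(n,dep):
    p,Rm,t=cam(n); v,u=np.mgrid[0:420,0:560]
    P=np.stack([(u-p["cx"])/p["fx"]*dep,(v-p["cy"])/p["fy"]*dep,dep],-1); W=(P-t)@Rm; W[dep==0]=np.nan; return W
def shot(n,f=None):
    im,d=read_camera(n)
    if f: cv2.imwrite("pics/"+f,im[:,:,::-1])
    return im,d,cloud(n,d)
E
python3 - <<'E'
from h import *
for n in("top","scene"):
    im,d,W=shot(n,n+"0.png"); np.savez(n+"0.npz",im=im,W=W)
    p,Rm,t=cam(n); print(n,-Rm.T@t,Rm[2],p["fx"])
s=read_state();print(s)
E
```

```text
top [ 0.3067232  -0.02505259  1.12370934] [ 0.17629158 -0.01159094 -0.98426974] 396.4615093178413
scene [ 0.92924534 -0.53395972  0.95440512] [-0.40375371  0.46890018 -0.78556703] 429.3312428345207
{'t': 0.1, 'q': array([ 1.16261009e+00,  1.31089589e-01,  1.48914947e+00,  3.94834134e-05,
        1.52302882e+00, -8.54057166e-02]), 'dq': array([ 0.00084334, -0.0007716 , -0.00378269, -0.00109101, -0.00053908,
        0.00097768]), 'joint_torque': array([ 3.94205081e-04, -5.61336744e+01, -4.93098164e+01,  7.69520109e-02,
        2.91266508e-02, -6.73726367e-05]), 'tool_pos': array([0.19021617, 0.56883413, 0.40380123]), 'orientation': array([-5.04755163e-01, -3.10032396e+00,  2.53621535e-03]), 'force': array([ 0.30905136, -0.34258664, -0.18409703]), 'wrist_torque': array([ 0.02911997, -0.00937119, -0.05519031]), 'gripper_force': 0.0, 'opening': 0.09305152196278949}
```

View pics/top0.png

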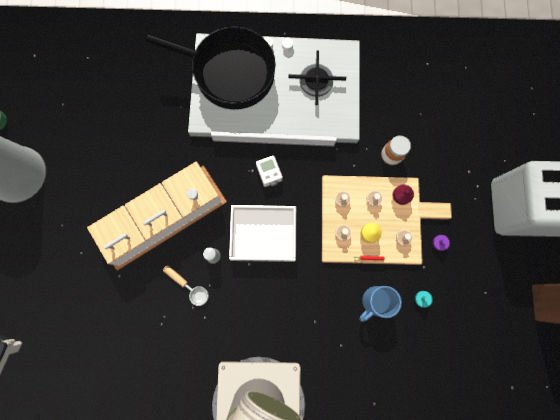

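View pics/scene0.png

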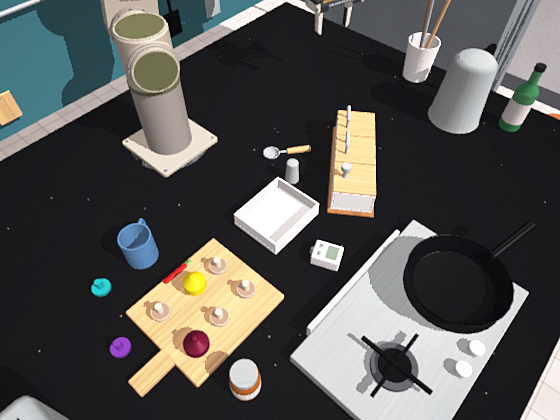

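Top view: four mushrooms, at (343,199), (375,199), (344,233) and (404,238). The knob is at (192,193) on the right-hand crock, the dish at (263,233), the timer at (269,170) and the rail along (275,140). The purple and turquoise look-alikes are off the board.

Run:
```python
from h import *
D=np.load("top0.npz");im=D["im"];W=D["W"];hsv=cv2.cvtColor(im,cv2.COLOR_RGB2HSV)
def st(m,name):
    print(name,m.sum(),np.nanmean(W[m],0).round(4))
for u,v in[(343,199),(375,199),(344,233),(404,238)]:
    w=W[v-12:v+13,u-12:u+13].reshape(-1,3); 
    s=w[(w[:,2]>.052)&(w[:,2]<.07)]; print("mush",(u,v),len(s),np.median(s,0).round(4),s.max(0).round(4),s.min(0).round(4))
w=W[180:205,180:205].reshape(-1,3); s=w[w[:,2]>.105];print("knob",len(s),np.mean(s,0).round(4),s[:,2].max())
# crock lids: wood coloured region height ~ .08-.09
m=np.zeros(W.shape[:2],bool);m[160:272,80:232]=1
m&=(W[:,:,2]>.072)&(W[:,:,2]<.093);
r=cv2.minAreaRect(W[m][:,:2].astype(np.float32)*1000);print("crocks",m.sum(),r,np.median(W[m][:,2]))
m=np.zeros(W.shape[:2],bool);m[195:270,222:305]=1;m&=(W[:,:,2]>.037)&(W[:,:,2]<.055)
r=cv2.minAreaRect(W[m][:,:2].astype(np.float32)*1000);print("dish",m.sum(),r,np.median(W[m][:,2]))
m=np.zeros(W.shape[:2],bool);m[150:192,248:292]=1;m&=(W[:,:,2]>.028)&(W[:,:,2]<.045)
r=cv2.minAreaRect(W[m][:,:2].astype(np.float32)*1000);print("timer",m.sum(),r,np.median(W[m][:,2]))
m=np.zeros(W.shape[:2],bool);m[125:150,205:345]=1;m&=(W[:,:,2]>.037)&(W[:,:,2]<.055)
r=cv2.minAreaRect(W[m][:,:2].astype(np.float32)*1000);print("rail",m.sum(),r,np.median(W[m][:,2]))
for n,(u,v) in dict(onion=(403,195),lemon=(371,233),shaker=(211,255),jar=(400,145)).items():
    w=W[v-12:v+13,u-12:u+13].reshape(-1,3);s=w[w[:,2]>.045];print(n,np.mean(s,0).round(3),s[:,2].max())
S=np.load("scene0.npz")["im"]
a=cv2.resize(im[125:205,225:325],(500,400),interpolation=2);b=cv2.resize(S[225:285,285:360],(500,400),interpolation=2)
cv2.imwrite("pics/z1.png",np.vstack([a,b])[:,:,::-1][:, :])
cv2.imwrite("pics/z1.png",cv2.resize(np.hstack([a,b]),(800,320))[:,:,::-1])
```

```text
mush (343, 199) 32 [ 0.5578 -0.2242  0.0616] [ 0.5651 -0.2168  0.0661] [ 0.5504 -0.2305  0.0529]
mush (375, 199) 31 [ 0.5612 -0.3131  0.0613] [ 0.5691 -0.3065  0.0654] [ 0.5545 -0.322   0.0522]
mush (344, 233) 31 [ 0.4617 -0.224   0.062 ] [ 0.4703 -0.2172  0.0661] [ 0.4561 -0.2317  0.0541]
mush (404, 238) 34 [ 0.4513 -0.3941  0.062 ] [ 0.4597 -0.3865  0.0657] [ 0.4454 -0.4025  0.0552]
knob 97 [0.5424 0.1802 0.1264] 0.13133521844057855
crocks 5136 ((448.3763122558594, 253.41285705566406), (248.23902893066406, 336.130126953125), 34.08843994140625) 0.08459247457182173
dish 564 ((458.429931640625, -1.485687255859375), (150.64431762695312, 180.10516357421875), 0.13491050899028778) 0.04434227678642412
timer 498 ((636.098388671875, -15.933834075927734), (80.51819610595703, 55.959983825683594), 21.559673309326172) 0.03580609082463437
rail 596 ((736.783935546875, -26.136825561523438), (357.53955078125, 15.078064918518066), 88.6086196899414) 0.04452758354108294
onion [ 0.57  -0.389  0.061] 0.0841122473737559
lemon [ 0.46  -0.295  0.066] 0.0820399467449259
shaker [0.393 0.136 0.069] 0.07870454492842344
jar [ 0.698 -0.373  0.08 ] 0.09099886627129282
```

View pics/z1.png

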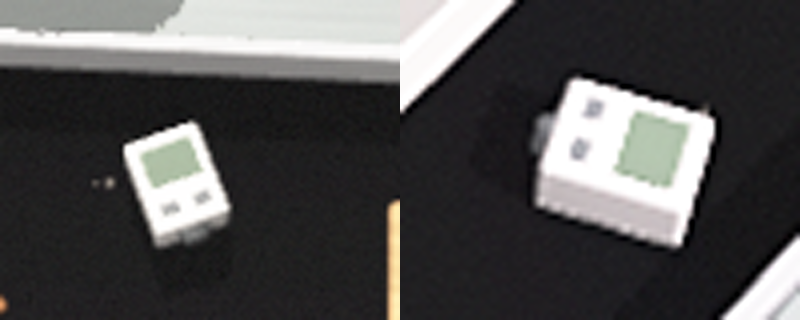

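The zoom shows the timer's button on its robot-facing end (-x), with the display end towards the rail and a yaw of about +21°. I'll refine the crock row, then compute the move to the knob.

```bash
cat >> h.py <<'E'
def go(g,ang,tilt=None,s=None):
    """grasp point g (world), closing axis at angle ang (mod pi); tool down. prints slide mm, dr"""
    s=s or read_state(); Rc=R.from_rotvec(s["orientation"]).as_matrix(); p=np.array(s["tool_pos"])
    best=None
    for a in(ang,ang+np.pi):
        y=np.array([np.cos(a),np.sin(a),0]);z=np.array([0,0,-1.]);Rt=np.c_[np.cross(y,z),y,z]
        if tilt is not None: Rt=R.from_rotvec(tilt).as_matrix()@Rt
        dr=R.from_matrix(Rc.T@Rt).as_rotvec()
        if best is None or np.linalg.norm(dr)<np.linalg.norm(best[0]): best=(dr,Rt)
    dr,Rt=best; T=np.array(g)-.167*Rt[:,2]
    print("slide",((Rc.T@(T-p))*1000).round(1),"dr",dr.round(3),"rows>=",int(max(np.linalg.norm(T-p)/.05,np.linalg.norm(dr)/.15))+2)
def gp(s=None):
    s=s or read_state();Rc=R.from_rotvec(s["orientation"]).as_matrix();return np.array(s["tool_pos"])+.167*Rc[:,2],Rc
E
python3 - <<'E'
from h import *
W=np.load("top0.npz")["W"]
m=np.zeros(W.shape[:2],bool);m[160:272,80:232]=1
m0=m&(W[:,:,2]>.080)&(W[:,:,2]<.089)
r=cv2.minAreaRect(W[m0][:,:2].astype(np.float32)*1000);print(r)
m1=m&(W[:,:,2]>.1);n,l,st,c=cv2.connectedComponentsWithStats(m1.astype(np.uint8))
for i in range(1,n):
    w=W[l==i];rr=cv2.minAreaRect(w[:,:2].astype(np.float32)*1000);print(len(w),w.mean(0).round(4),w[:,2].max().round(4),rr)
a=np.radians(34)
go([.542,.180,.22],a+np.pi/2)
E
```

```text
((502.8658447265625, 290.40570068359375), (116.40201568603516, 336.0587463378906), 33.978416442871094)
97 [0.5424 0.1802 0.1264] 0.1313 ((543.156982421875, 180.41339111328125), (24.797697067260742, 26.016094207763672), 28.096580505371094)
121 [0.4796 0.274  0.1225] 0.1291 ((480.7246398925781, 274.583984375), (11.20233154296875, 65.26050567626953), 33.806392669677734)
121 [0.4167 0.3672 0.1227] 0.1295 ((417.1109313964844, 367.8796081542969), (11.677411079406738, 62.784942626953125), 34.51487731933594)
slide [-457.  -257.1   17.1] dr [-0.001 -0.001 -0.916] rows>= 12
```

Request:
{"fn": "servo_tool", "kwargs": {"increments": [{"slide": [-456, -257, 17], "dr": [0, 0, -0.916], "jaw": 0.5}, {"slide": [-456, -257, 17], "dr": [0, 0, -0.916], "jaw": 0.5}, {"slide": [-456, -257, 17], "dr": [0, 0, -0.916], "jaw": 0.5}, {"slide": [-456, -257, 17], "dr": [0, 0, -0.916], "jaw": 0.5}, {"slide": [-456, -257, 17], "dr": [0, 0, -0.916], "jaw": 0.5}, {"slide": [-456, -257, 17], "dr": [0, 0, -0.916], "jaw": 0.5}, {"slide": [-456, -257, 17], "dr": [0, 0, -0.916], "jaw": 0.5}, {"slide": [-456, -257, 17], "dr": [0, 0, -0.916], "jaw": 0.5}, {"slide": [-456, -257, 17], "dr": [0, 0, -0.916], "jaw": 0.5}, {"slide": [-456, -257, 17], "dr": [0, 0, -0.916], "jaw": 0.5}, {"slide": [-456, -257, 17], "dr": [0, 0, -0.916], "jaw": 0.5}, {"slide": [-456, -257, 17], "dr": [0, 0, -0.916], "jaw": 0.5}, {"slide": [-456, -257, 17], "dr": [0, 0, -0.916], "jaw": 0.5}, {"slide": [-456, -257, 17], "dr": [0, 0, -0.916], "jaw": 0.5}, {"slide": [-456, -257, 17], "dr": [0, 0, -0.916], "jaw": 0.5}]}}

```text
t: 1.6
tool_pos: [0.5405, 0.1818, 0.3877]
orientation: [0.921, -3.003, -0.0]
force: [0.0, 0.2, -0.3]
opening: 0.0464
gripper_force: 0.0
```

Run:
```python
from h import *
s=read_state();print(s["q"].round(2),s["t"],s["opening"],*gp(s));a=np.radians(34)
go([.543,.181,.120],a+np.pi/2)
```

```text
[ 0.23  0.06  1.6   0.    1.49 -1.93] 1.6 0.046351131024944946 [0.54046357 0.18185065 0.22072045] [[-8.28169104e-01 -5.60478264e-01 -2.25128581e-04]
 [-5.60478305e-01  8.28169078e-01  2.16437494e-04]
 [ 6.51360184e-05  3.05426531e-04 -9.99999951e-01]]
slide [ -1.6  -2.1 100.7] dr [ 0.    -0.     0.002] rows>= 4
```

Request:
{"fn": "servo_tool", "kwargs": {"increments": [{"slide": [-1.6, -2, 40], "dr": [0, 0, 0], "jaw": 0.5}, {"slide": [-1.6, -2, 75], "dr": [0, 0, 0], "jaw": 0.5}, {"slide": [-1.6, -2, 95], "dr": [0, 0, 0], "jaw": 0.5}, {"slide": [-1.6, -2, 101], "dr": [0, 0, 0], "jaw": 0.5}, {"slide": [-1.6, -2, 101], "dr": [0, 0, 0], "jaw": 0.5}, {"slide": [-1.6, -2, 101], "dr": [0, 0, 0], "jaw": 0.8}, {"slide": [-1.6, -2, 101], "dr": [0, 0, 0], "jaw": 0.8}, {"slide": [-1.6, -2, 101], "dr": [0, 0, 0], "jaw": 0.8}, {"slide": [-1.6, -2, 101], "dr": [0, 0, 0], "jaw": 0.8}, {"slide": [-1.6, -2, 101], "dr": [0, 0, 0], "jaw": 0.8}], "force": 15}}

```text
t: 2.6
tool_pos: [0.5436, 0.1814, 0.2885]
orientation: [-0.919, 3.003, 0.005]
force: [-6.2, 7.8, 4.8]
opening: 0.0272
gripper_force: 15.0
```

Run:
```python
from h import *
s=read_state();print(s["q"].round(2),s["force"],s["opening"],gp(s)[0])
# arc offsets in tool frame (x=-crock x, z down): 
for d in range(0,115,5):
    th=np.radians(d);x,z=-85,43
    X=x*np.cos(th)+z*np.sin(th);Z=-x*np.sin(th)+z*np.cos(th)
    print(d,[round(-(X-x),1),0,round(-(Z-z),1)])
```

```text
[ 0.23  0.14  1.69  0.    1.31 -1.93] [-6.15817919  7.83240591  4.80122595] 0.02723309210355602 [0.54366907 0.18199694 0.12150151]
0 [np.float64(-0.0), 0, np.float64(-0.0)]
5 [np.float64(-4.1), 0, np.float64(-7.2)]
10 [np.float64(-8.8), 0, np.float64(-14.1)]
15 [np.float64(-14.0), 0, np.float64(-20.5)]
20 [np.float64(-19.8), 0, np.float64(-26.5)]
25 [np.float64(-26.1), 0, np.float64(-31.9)]
30 [np.float64(-32.9), 0, np.float64(-36.7)]
35 [np.float64(-40.0), 0, np.float64(-41.0)]
40 [np.float64(-47.5), 0, np.float64(-44.6)]
45 [np.float64(-55.3), 0, np.float64(-47.5)]
50 [np.float64(-63.3), 0, np.float64(-49.8)]
55 [np.float64(-71.5), 0, np.float64(-51.3)]
60 [np.float64(-79.7), 0, np.float64(-52.1)]
65 [np.float64(-88.0), 0, np.float64(-52.2)]
70 [np.float64(-96.3), 0, np.float64(-51.6)]
75 [np.float64(-104.5), 0, np.float64(-50.2)]
80 [np.float64(-112.6), 0, np.float64(-48.2)]
85 [np.float64(-120.4), 0, np.float64(-45.4)]
90 [np.float64(-128.0), 0, np.float64(-42.0)]
95 [np.float64(-135.2), 0, np.float64(-37.9)]
100 [np.float64(-142.1), 0, np.float64(-33.2)]
105 [np.float64(-148.5), 0, np.float64(-28.0)]
110 [np.float64(-154.5), 0, np.float64(-22.2)]
```

Request:
{"fn": "servo_tool", "kwargs": {"increments": [{"slide": [-4, 1, -7], "dr": [0, 0, 0], "jaw": 0.8}, {"slide": [-9, 1, -14], "dr": [0, 0, 0], "jaw": 0.8}, {"slide": [-14, 1, -20.5], "dr": [0, 0, 0], "jaw": 0.8}, {"slide": [-20, 1, -26.5], "dr": [0, 0, 0], "jaw": 0.8}, {"slide": [-26, 1, -32], "dr": [0, 0, 0], "jaw": 0.8}, {"slide": [-33, 1, -37], "dr": [0, 0, 0], "jaw": 0.8}, {"slide": [-40, 1, -41], "dr": [0, 0, 0], "jaw": 0.8}]}}

```text
t: 3.3
tool_pos: [0.5761, 0.2038, 0.3287]
orientation: [0.918, -3.003, -0.002]
force: [-5.8, 3.2, 0.8]
opening: 0.0271
gripper_force: 15.0
```

Run:
```python
from h import *
s=read_state();print(s["q"].round(2),s["force"],s["wrist_torque"],s["opening"],gp(s)[0])
shot("top","t1.png"); im=cv2.imread("pics/t1.png")[100:300,60:340]
im2=shot("scene")[0][80:290,240:460,::-1]
cv2.imwrite("pics/t1.png",np.hstack([cv2.resize(im,(420,300)),cv2.resize(im2,(315,300))]))
```

```text
[ 0.26  0.21  1.54  0.    1.39 -1.91] [-5.80308494  3.22521976  0.75498194] [0.65133084 1.16588825 0.02749181] 0.02707176575756224 [0.5758878  0.20391822 0.16172948]
```

View pics/t1.png

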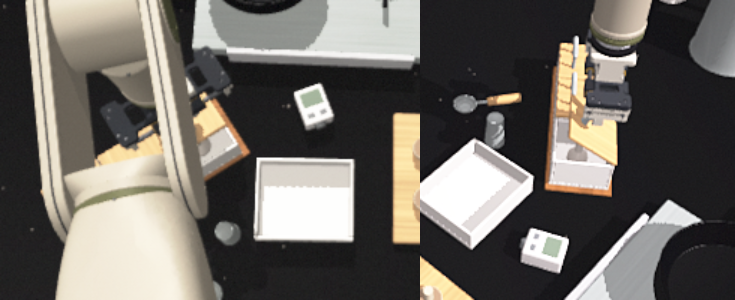

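The lid stands about 35° open with the knob still in the grip, and the garlic is visible inside the crock. I'll continue the arc.

Request:
{"fn": "servo_tool", "kwargs": {"increments": [{"slide": [-7.5, 0, -3.6], "dr": [0, 0, 0], "jaw": 0.8}, {"slide": [-15, 0, -6.5], "dr": [0, 0, 0], "jaw": 0.8}, {"slide": [-23, 0, -9], "dr": [0, 0, 0], "jaw": 0.8}, {"slide": [-31.5, 0, -10.3], "dr": [0, 0, 0], "jaw": 0.8}, {"slide": [-39.7, 0, -11], "dr": [0, 0, 0], "jaw": 0.8}, {"slide": [-48, 0, -11], "dr": [0, 0, 0], "jaw": 0.8}, {"slide": [-56, 0, -10.5], "dr": [0, 0, 0], "jaw": 0.8}, {"slide": [-64.5, 0, -9], "dr": [0, 0, 0], "jaw": 0.8}, {"slide": [-72.6, 0, -7], "dr": [0, 0, 0], "jaw": 0.8}, {"slide": [-80.4, 0, -4.4], "dr": [0, 0, 0], "jaw": 0.8}, {"slide": [-88, 0, -1], "dr": [0, 0, 0], "jaw": 0.8}, {"slide": [-95, 0, 3], "dr": [0, 0, 0], "jaw": 0.8}, {"slide": [-102, 0, 8], "dr": [0, 0, 0], "jaw": 0.8}, {"slide": [-107, 0, 12], "dr": [0, 0, 0], "jaw": 0.8}]}}

```text
t: 4.8
tool_pos: [0.6656, 0.2645, 0.3177]
orientation: [-0.919, 3.001, 0.003]
force: [-3.3, 5.7, 3.2]
opening: 0.0272
gripper_force: 15.0
```

Run:
```python
from h import *
s=read_state();print(s["q"].round(2),s["force"],s["wrist_torque"],s["opening"],gp(s)[0])
```

```text
[ 0.31  0.49  1.22  0.    1.43 -1.86] [-3.27918215  5.69847566  3.2177656 ] [1.02669396e+00 5.67990214e-01 4.16064524e-04] 0.02715703001551267 [0.66595688 0.264906   0.15071388]
```

Request:
{"fn": "servo_tool", "kwargs": {"increments": [{"slide": [0, 0, 0], "dr": [0, 0, 0], "jaw": 0.4}, {"slide": [0, 0, 0], "dr": [0, 0, 0], "jaw": 0.4}, {"slide": [0, 0, 0], "dr": [0, 0, 0], "jaw": 0.4}, {"slide": [0, 0, -20], "dr": [0, 0, 0], "jaw": 0.4}, {"slide": [0, 0, -60], "dr": [0, 0, 0], "jaw": 0.4}, {"slide": [0, 0, -110], "dr": [0, 0, 0], "jaw": 0.4}, {"slide": [0, 0, -110], "dr": [0, 0, 0], "jaw": 0.4}, {"slide": [320, -110, -110], "dr": [0, 0, 0], "jaw": 0.4}, {"slide": [320, -110, -110], "dr": [0, 0, 0], "jaw": 0.4}, {"slide": [320, -110, -110], "dr": [0, 0, 0], "jaw": 0.4}, {"slide": [320, -110, -110], "dr": [0, 0, 0], "jaw": 0.4}, {"slide": [320, -110, -110], "dr": [0, 0, 0], "jaw": 0.4}, {"slide": [320, -110, -110], "dr": [0, 0, 0], "jaw": 0.4}, {"slide": [320, -110, -110], "dr": [0, 0, 0], "jaw": 0.4}, {"slide": [320, -110, -110], "dr": [0, 0, 0], "jaw": 0.4}, {"slide": [320, -110, -110], "dr": [0, 0, 0], "jaw": 0.4}]}}

```text
t: 6.4
tool_pos: [0.4609, -0.008, 0.4265]
orientation: [-0.914, 3.004, -0.001]
force: [0.2, -0.1, -0.7]
opening: 0.0561
gripper_force: 0.0
```

Run:
```python
from h import *
s=read_state();print(s["t"],s["q"].round(2),s["force"],gp(s)[0])
im,d,W=shot("top","t2.png"); im2,d2,W2=shot("scene"); np.savez("2.npz",W=W,W2=W2,im=im,im2=im2)
cv2.imwrite("pics/t2.png",np.hstack([cv2.resize(im[100:300,60:340],(420,300)),cv2.resize(im2[80:290,240:460],(315,300))])[:,:,::-1])
C=np.array([.566,.1967])
for n,w in(("top",W),("scene",W2)):
    w=w.reshape(-1,3);k=(np.hypot(w[:,0]-C[0],w[:,1]-C[1])<.035)&(w[:,2]>.03)&(w[:,2]<.08);q=w[k]
    print(n,k.sum(),np.nanmedian(q,0),q.max(0),q.min(0)); t=q[q[:,2]>.06];print(len(t),t.mean(0))
```

```text
6.4 [-0.13 -0.26  1.83  0.    1.58 -2.29] [ 0.21939876 -0.0708598  -0.71009026] [ 0.46120208 -0.00802038  0.259473  ]
top 141 [0.55405561 0.19602151 0.04056653] [0.57757457 0.21887535 0.07228359] [0.5389492  0.18225958 0.03017048]
27 [0.55662571 0.19791026 0.06849894]
scene 154 [0.56052626 0.19430359 0.04119606] [0.57685868 0.21964542 0.0731751 ] [0.53827413 0.17919919 0.03034433]
32 [0.55757367 0.19815174 0.06802284]
```

View pics/t2.png

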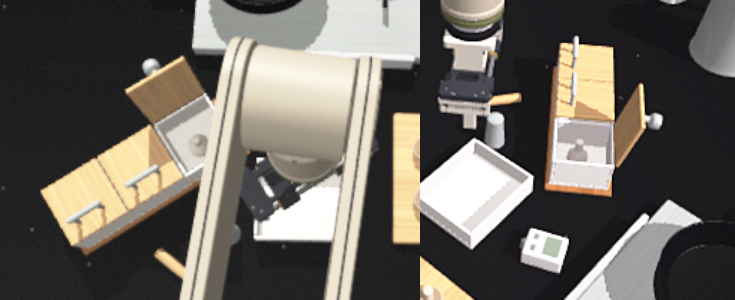

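The lid stands open past vertical and the garlic neck is at (0.557, 0.198), measured the same from both views.

Run:
```python
from h import *
a=np.radians(34)+np.pi/2
go([.557,.198,.19],a); go([.557,.198,.066],a)
```

```text
slide [-193.6  116.6   69.2] dr [-0.001  0.001 -0.   ] rows>= 6
slide [-193.5  116.6  193.2] dr [-0.001  0.001 -0.   ] rows>= 7
```

Request:
{"fn": "servo_tool", "kwargs": {"increments": [{"slide": [-193.5, 116.5, 10], "dr": [0, 0, 0], "jaw": 0.6}, {"slide": [-193.5, 116.5, 10], "dr": [0, 0, 0], "jaw": 0.6}, {"slide": [-193.5, 116.5, 10], "dr": [0, 0, 0], "jaw": 0.6}, {"slide": [-193.5, 116.5, 10], "dr": [0, 0, 0], "jaw": 0.6}, {"slide": [-193.5, 116.5, 30], "dr": [0, 0, 0], "jaw": 0.6}, {"slide": [-193.5, 116.5, 69], "dr": [0, 0, 0], "jaw": 0.6}, {"slide": [-193.5, 116.5, 69], "dr": [0, 0, 0], "jaw": 0.6}, {"slide": [-193.5, 116.5, 105], "dr": [0, 0, 0], "jaw": 0.6}, {"slide": [-193.5, 116.5, 140], "dr": [0, 0, 0], "jaw": 0.6}, {"slide": [-193.5, 116.5, 165], "dr": [0, 0, 0], "jaw": 0.6}, {"slide": [-193.5, 116.5, 180], "dr": [0, 0, 0], "jaw": 0.6}, {"slide": [-193.5, 116.5, 190], "dr": [0, 0, 0], "jaw": 0.6}, {"slide": [-193.5, 116.5, 193], "dr": [0, 0, 0], "jaw": 0.6}, {"slide": [-193.5, 116.5, 193], "dr": [0, 0, 0], "jaw": 0.6}, {"slide": [-193.5, 116.5, 193], "dr": [0, 0, 0], "jaw": 1}, {"slide": [-193.5, 116.5, 193], "dr": [0, 0, 0], "jaw": 1}, {"slide": [-193.5, 116.5, 193], "dr": [0, 0, 0], "jaw": 1}, {"slide": [-193.5, 116.5, 193], "dr": [0, 0, 0], "jaw": 1}], "force": 15}}

```text
t: 8.3
tool_pos: [0.5567, 0.1976, 0.2334]
orientation: [-0.918, 3.003, 0.0]
force: [-0.5, 0.1, 2.8]
opening: 0.0146
gripper_force: 15.0
```

Run:
```python
from h import *
s=read_state();print(s["t"],s["opening"],s["gripper_force"],s["force"],gp(s)[0])
```

```text
8.3 0.014584813830996463 14.986709654331207 [-0.48899804  0.12147499  2.75414058] [0.55687761 0.19769324 0.06638759]
```

Run:
```python
from h import *
go([.492,.049,.20],1.05);go([.492,.049,.063],1.05)
```

```text
slide [ 136.6  -87.1 -133.7] dr [0.000e+00 1.000e-03 1.114e+00] rows>= 9
slide [136.8 -87.1   3.3] dr [0.000e+00 1.000e-03 1.114e+00] rows>= 9
```

Request:
{"fn": "servo_tool", "kwargs": {"increments": [{"slide": [0, 0, -20], "dr": [0, 0, 0], "jaw": 1}, {"slide": [0, 0, -50], "dr": [0, 0, 0], "jaw": 1}, {"slide": [0, 0, -90], "dr": [0, 0, 0], "jaw": 1}, {"slide": [0, 0, -130], "dr": [0, 0, 0], "jaw": 1}, {"slide": [0, 0, -134], "dr": [0, 0, 0], "jaw": 1}, {"slide": [30, -20, -134], "dr": [0, 0, 0.15], "jaw": 1}, {"slide": [60, -40, -134], "dr": [0, 0, 0.3], "jaw": 1}, {"slide": [90, -60, -134], "dr": [0, 0, 0.45], "jaw": 1}, {"slide": [120, -80, -134], "dr": [0, 0, 0.6], "jaw": 1}, {"slide": [137, -87, -134], "dr": [0, 0, 0.75], "jaw": 1}, {"slide": [137, -87, -134], "dr": [0, 0, 0.9], "jaw": 1}, {"slide": [137, -87, -134], "dr": [0, 0, 1.05], "jaw": 1}, {"slide": [137, -87, -134], "dr": [0, 0, 1.114], "jaw": 1}, {"slide": [137, -87, -134], "dr": [0, 0, 1.114], "jaw": 1}]}}

```text
t: 9.7
tool_pos: [0.4913, 0.0487, 0.3661]
orientation: [-0.81, -3.034, 0.0]
force: [-0.2, -0.1, -0.2]
opening: 0.0144
gripper_force: 15.0
```

Run:
```python
from h import *
s=read_state();print(s["t"],s["opening"],s["gripper_force"],s["force"],gp(s)[0],s["q"].round(2))
go([.492,.049,.063],1.05)
```

```text
9.7 0.01442344544941465 14.982962161302567 [-0.17193804 -0.1027546  -0.16632011] [0.49114461 0.04873207 0.19906181] [-0.01 -0.14  1.83  0.    1.45 -1.05]
slide [ -0.6   0.6 136.1] dr [-0.    -0.001 -0.001] rows>= 4
```

Request:
{"fn": "servo_tool", "kwargs": {"increments": [{"slide": [0, 0, 40], "dr": [0, 0, 0], "jaw": 1}, {"slide": [0, 0, 80], "dr": [0, 0, 0], "jaw": 1}, {"slide": [0, 0, 110], "dr": [0, 0, 0], "jaw": 1}, {"slide": [0, 0, 128], "dr": [0, 0, 0], "jaw": 1}, {"slide": [0, 0, 136], "dr": [0, 0, 0], "jaw": 1}, {"slide": [0, 0, 137], "dr": [0, 0, 0], "jaw": 1}, {"slide": [0, 0, 137], "dr": [0, 0, 0], "jaw": 0.7}, {"slide": [0, 0, 137], "dr": [0, 0, 0], "jaw": 0.7}, {"slide": [0, 0, 137], "dr": [0, 0, 0], "jaw": 0.7}, {"slide": [0, 0, 120], "dr": [0, 0, 0], "jaw": 0.7}, {"slide": [0, 0, 80], "dr": [0, 0, 0], "jaw": 0.5}, {"slide": [0, 0, 40], "dr": [0, 0, 0], "jaw": 0.5}, {"slide": [0, 0, 40], "dr": [0, 0, 0], "jaw": 0.5}]}}

```text
t: 11.0
tool_pos: [0.4938, 0.0488, 0.334]
orientation: [0.806, 3.025, 0.005]
force: [1.1, 0.2, 0.3]
opening: 0.0448
gripper_force: 0.0
```

Run:
```python
from h import *
s=read_state();print(s["t"],s["opening"],s["force"],gp(s)[0],s["q"].round(2))
go([.558,-.224,.16],1.05);go([.558,-.224,.058],1.05)
```

```text
11.0 0.04478478459649938 [1.10866957 0.23166177 0.32462829] [0.49567032 0.0488428  0.16702436] [-0.   -0.11  1.86  0.    1.38 -1.05]
slide [-191.4 -204.8    7.8] dr [0.006 0.01  0.   ] rows>= 7
slide [-190.4 -205.4  109.8] dr [0.006 0.01  0.   ] rows>= 8
```

Request:
{"fn": "servo_tool", "kwargs": {"increments": [{"slide": [-191, -205, 0], "dr": [0, 0, 0], "jaw": 0.5}, {"slide": [-191, -205, 0], "dr": [0, 0, 0], "jaw": 0.5}, {"slide": [-191, -205, 0], "dr": [0, 0, 0], "jaw": 0.5}, {"slide": [-191, -205, 0], "dr": [0, 0, 0], "jaw": 0.5}, {"slide": [-191, -205, 0], "dr": [0, 0, 0], "jaw": 0.5}, {"slide": [-191, -205, 0], "dr": [0, 0, 0], "jaw": 0.5}, {"slide": [-191, -205, 0], "dr": [0, 0, 0], "jaw": 0.5}, {"slide": [-191, -205, 0], "dr": [0, 0, 0], "jaw": 0.5}, {"slide": [-191, -205, 0], "dr": [0, 0, 0], "jaw": 0.5}]}}

```text
t: 11.9
tool_pos: [0.5551, -0.223, 0.3265]
orientation: [-0.808, -3.036, -0.001]
force: [0.2, -0.3, 0.8]
opening: 0.0466
gripper_force: 0.0
```

Run:
```python
from h import *
s=read_state();print(s["t"],s["opening"],s["force"],gp(s)[0],s["q"].round(2))
go([.558,-.224,.058],1.05)
im,d,W=shot("top","t3.png"); cv2.imwrite("pics/t3.png",cv2.resize(im[130:330,200:480],(700,500))[:,:,::-1])
```

```text
11.9 0.046637514335556206 [ 0.2184572  -0.25768558  0.79334608] [ 0.55501365 -0.22286986  0.15952115] [-0.47  0.17  1.58  0.    1.38 -1.52]
slide [ -3.1   0.5 101.5] dr [ 0.    -0.001  0.001] rows>= 4
```

View pics/t3.png

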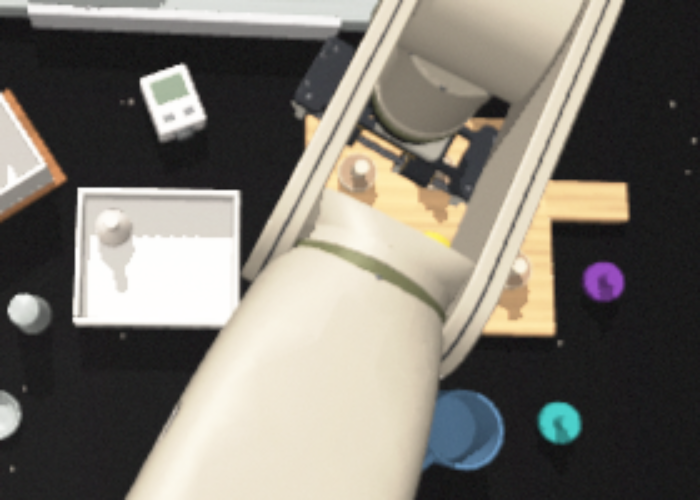

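The garlic stands upright in the dish, at (113,228) in this crop. The mushrooms and timer haven't moved. Next I grip mushroom 1.

Request:
{"fn": "servo_tool", "kwargs": {"increments": [{"slide": [-3, 0.5, 40], "dr": [0, 0, 0], "jaw": 0.55}, {"slide": [-3, 0.5, 75], "dr": [0, 0, 0], "jaw": 0.55}, {"slide": [-3, 0.5, 93], "dr": [0, 0, 0], "jaw": 0.55}, {"slide": [-3, 0.5, 101], "dr": [0, 0, 0], "jaw": 0.55}, {"slide": [-3, 0.5, 101], "dr": [0, 0, 0], "jaw": 0.55}, {"slide": [-3, 0.5, 101], "dr": [0, 0, 0], "jaw": 1}, {"slide": [-3, 0.5, 101], "dr": [0, 0, 0], "jaw": 1}, {"slide": [-3, 0.5, 101], "dr": [0, 0, 0], "jaw": 1}, {"slide": [-3, 0.5, 101], "dr": [0, 0, 0], "jaw": 1}, {"slide": [-3, 0.5, 85], "dr": [0, 0, 0], "jaw": 1}, {"slide": [-3, 0.5, 50], "dr": [0, 0, 0], "jaw": 1}, {"slide": [-3, 0.5, 10], "dr": [0, 0, 0], "jaw": 1}, {"slide": [-3, 0.5, 0], "dr": [0, 0, 0], "jaw": 1}, {"slide": [-3, 0.5, 0], "dr": [0, 0, 0], "jaw": 1}], "force": 12}}

```text
t: 13.35
tool_pos: [0.5589, -0.2256, 0.3307]
orientation: [0.807, 3.03, -0.002]
force: [-0.5, -0.1, 0.2]
opening: 0.0158
gripper_force: 12.0
```

Run:
```python
from h import *
s=read_state();print(s["t"],s["opening"],s["force"],gp(s)[0],s["q"].round(2))
go([.492,-.052,.16],1.05);go([.492,-.052,.049],1.05)
```

```text
13.35 0.015783159202703522 [-0.53517954 -0.1019443   0.17996155] [ 0.55986383 -0.22602661  0.16371429] [-0.47  0.18  1.57  0.    1.39 -1.52]
slide [144.5 117.2   2.9] dr [ 0.     0.006 -0.   ] rows>= 5
slide [145.1 117.2 113.9] dr [ 0.     0.006 -0.   ] rows>= 6
```

Request:
{"fn": "servo_tool", "kwargs": {"increments": [{"slide": [36, 29, 0], "dr": [0, 0, 0], "jaw": 1}, {"slide": [72, 58, 0], "dr": [0, 0, 0], "jaw": 1}, {"slide": [107, 87, 0], "dr": [0, 0, 0], "jaw": 1}, {"slide": [135, 110, 0], "dr": [0, 0, 0], "jaw": 1}, {"slide": [143, 116, 0], "dr": [0, 0, 0], "jaw": 1}, {"slide": [143, 116, 10], "dr": [0, 0, 0], "jaw": 1}, {"slide": [143, 116, 45], "dr": [0, 0, 0], "jaw": 1}, {"slide": [143, 116, 80], "dr": [0, 0, 0], "jaw": 1}, {"slide": [143, 116, 102], "dr": [0, 0, 0], "jaw": 1}, {"slide": [143, 116, 110], "dr": [0, 0, 0], "jaw": 1}, {"slide": [143, 116, 110], "dr": [0, 0, 0], "jaw": 1}, {"slide": [143, 116, 110], "dr": [0, 0, 0], "jaw": 0.75}, {"slide": [143, 116, 110], "dr": [0, 0, 0], "jaw": 0.75}, {"slide": [143, 116, 110], "dr": [0, 0, 0], "jaw": 0.75}, {"slide": [143, 116, 95], "dr": [0, 0, 0], "jaw": 0.75}, {"slide": [143, 116, 60], "dr": [0, 0, 0], "jaw": 0.75}, {"slide": [143, 116, 20], "dr": [0, 0, 0], "jaw": 0.55}, {"slide": [143, 116, 0], "dr": [0, 0, 0], "jaw": 0.55}, {"slide": [143, 116, 0], "dr": [0, 0, 0], "jaw": 0.55}, {"slide": [143, 116, 0], "dr": [0, 0, 0], "jaw": 0.55}]}}

```text
t: 15.35
tool_pos: [0.4918, -0.0533, 0.3271]
orientation: [0.808, 3.034, 0.0]
force: [-0.1, 1.1, -1.0]
opening: 0.0415
gripper_force: 0.0
```

```bash
cat >> h.py <<'E'
def st(): s=read_state();print(s["t"],round(s["opening"],4),s["force"].round(1),gp(s)[0].round(4),s["q"].round(2))
E
python3 - <<'E'
from h import *
st();go([.5612,-.3131,.058],1.05)
E
```

```text
15.35 0.0415 [-0.1  1.1 -1. ] [ 0.4921 -0.0534  0.1601] [-0.21 -0.11  1.87 -0.    1.38 -1.26]
slide [-189.3 -190.9  102.3] dr [0.    0.001 0.   ] rows>= 7
```

Request:
{"fn": "servo_tool", "kwargs": {"increments": [{"slide": [-189, -192, 0], "dr": [0, 0, 0], "jaw": 0.55}, {"slide": [-189, -192, 0], "dr": [0, 0, 0], "jaw": 0.55}, {"slide": [-189, -192, 0], "dr": [0, 0, 0], "jaw": 0.55}, {"slide": [-189, -192, 0], "dr": [0, 0, 0], "jaw": 0.55}, {"slide": [-189, -192, 0], "dr": [0, 0, 0], "jaw": 0.55}, {"slide": [-189, -192, 0], "dr": [0, 0, 0], "jaw": 0.55}, {"slide": [-189, -192, 0], "dr": [0, 0, 0], "jaw": 0.55}, {"slide": [-189, -192, 10], "dr": [0, 0, 0], "jaw": 0.55}, {"slide": [-189, -192, 45], "dr": [0, 0, 0], "jaw": 0.55}, {"slide": [-189, -192, 80], "dr": [0, 0, 0], "jaw": 0.55}, {"slide": [-189, -192, 98], "dr": [0, 0, 0], "jaw": 0.55}, {"slide": [-189, -192, 102], "dr": [0, 0, 0], "jaw": 0.55}, {"slide": [-189, -192, 102], "dr": [0, 0, 0], "jaw": 0.55}, {"slide": [-189, -192, 102], "dr": [0, 0, 0], "jaw": 1}, {"slide": [-189, -192, 102], "dr": [0, 0, 0], "jaw": 1}, {"slide": [-189, -192, 102], "dr": [0, 0, 0], "jaw": 1}, {"slide": [-189, -192, 102], "dr": [0, 0, 0], "jaw": 1}]}}

```text
t: 17.05
tool_pos: [0.5603, -0.3137, 0.225]
orientation: [0.808, 3.035, -0.0]
force: [-1.0, -0.3, -0.9]
opening: 0.0331
gripper_force: 11.6
```

Run:
```python
from h import *
st();go([.492,-.001,.16],1.05);go([.492,-.001,.049],1.05)
```

```text
17.05 0.0331 [-1.  -0.3 -0.9] [ 0.5603 -0.3137  0.058 ] [-0.59  0.39  1.53  0.    1.23 -1.64]
slide [ 214.7  237.4 -102.1] dr [0. 0. 0.] rows>= 8
slide [214.8 237.3   8.9] dr [0. 0. 0.] rows>= 8
```

Request:
{"fn": "servo_tool", "kwargs": {"increments": [{"slide": [0, 0, 0], "dr": [0, 0, 0], "jaw": 1}, {"slide": [0, 0, 0], "dr": [0, 0, 0], "jaw": 1}]}}

```text
t: 17.25
tool_pos: [0.5602, -0.3139, 0.2248]
orientation: [0.809, 3.035, -0.0]
force: [0.6, 0.6, -0.5]
opening: 0.0336
gripper_force: 11.6
```

Run:
```python
from h import *
st();print(read_state()["gripper_force"])
im,d,W=shot("top"); im2,d2,W2=shot("scene")
cv2.imwrite("pics/t4.png",np.hstack([cv2.resize(im[160:280,300:450],(400,320)),cv2.resize(im2[230:350,120:270],(400,320))])[:,:,::-1])
```

```text
17.25 0.0336 [ 0.6  0.6 -0.5] [ 0.5602 -0.3139  0.0578] [-0.59  0.39  1.53  0.    1.23 -1.64]
11.612920526786183
```

View pics/t4.png

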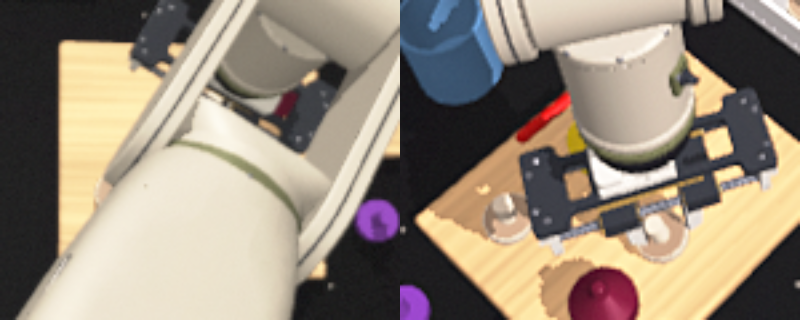

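Request:
{"fn": "servo_tool", "kwargs": {"increments": [{"slide": [0, 0, 0], "dr": [0, 0, 0], "jaw": 0.4}, {"slide": [0, 0, 0], "dr": [0, 0, 0], "jaw": 0.4}, {"slide": [0, 0, -40], "dr": [0, 0, 0], "jaw": 0.4}, {"slide": [0, 0, -90], "dr": [0, 0, 0], "jaw": 0.4}, {"slide": [0, 0, -102], "dr": [0, 0, 0], "jaw": 0.4}, {"slide": [80, 90, -102], "dr": [0, 0, 0], "jaw": 0.4}, {"slide": [150, 160, -102], "dr": [0, 0, 0], "jaw": 0.4}, {"slide": [150, 160, -102], "dr": [0, 0, 0], "jaw": 0.4}, {"slide": [150, 160, -102], "dr": [0, 0, 0], "jaw": 0.4}, {"slide": [150, 160, -102], "dr": [0, 0, 0], "jaw": 0.4}, {"slide": [150, 160, -102], "dr": [0, 0, 0], "jaw": 0.4}, {"slide": [150, 160, -102], "dr": [0, 0, 0], "jaw": 0.4}]}}

```text
t: 18.55
tool_pos: [0.5098, -0.1004, 0.3269]
orientation: [0.807, 3.035, -0.001]
force: [0.5, -0.5, 0.0]
opening: 0.0555
gripper_force: 0.0
```

Run:
```python
from h import *
st()
im,d,W=shot("top"); im2,d2,W2=shot("scene"); np.savez("4.npz",W=W,W2=W2,im=im,im2=im2)
cv2.imwrite("pics/t5.png",np.hstack([cv2.resize(im[160:280,300:450],(400,320)),cv2.resize(im2[230:350,120:270],(400,320))])[:,:,::-1])
```

```text
18.55 0.0555 [ 0.5 -0.5  0. ] [ 0.5099 -0.1005  0.1599] [-0.29 -0.04  1.8  -0.    1.37 -1.34]
```

View pics/t5.png

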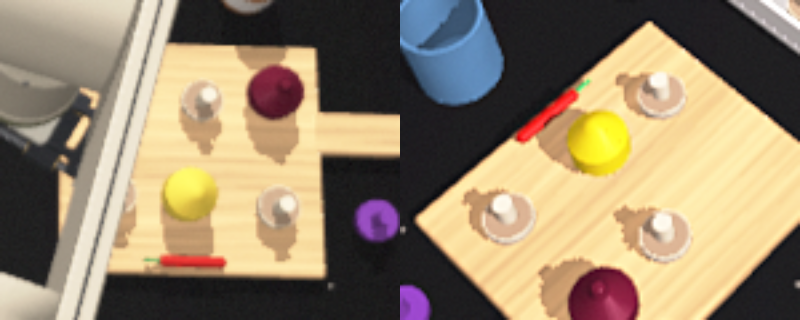

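Mushroom 2 is still upright, at (203,100) in the left half of the crop. The grip had slackened, so I'll try again.

Run:
```python
from h import *
D=np.load("4.npz")
for k in("W","W2"):
  w=D[k].reshape(-1,3)
  for c in[(.5612,-.3131),(.4617,-.224),(.4513,-.3941)]:
    q=w[(np.hypot(w[:,0]-c[0],w[:,1]-c[1])<.022)&(w[:,2]>.052)&(w[:,2]<.075)];print(k,len(q),(q.mean(0).round(4) if len(q) else 0))
go([.5612,-.3131,.058],1.05)
```

```text
W 34 [ 0.5633 -0.3166  0.061 ]
W 0 0
W 36 [ 0.452  -0.3944  0.0604]
W2 51 [ 0.565  -0.3175  0.0616]
W2 46 [ 0.4636 -0.2244  0.0606]
W2 52 [ 0.4531 -0.3943  0.0611]
slide [-149.9 -157.9  101.9] dr [-0.     0.001 -0.001] rows>= 6
```

Request:
{"fn": "servo_tool", "kwargs": {"increments": [{"slide": [-154, -160, 0], "dr": [0, 0, 0], "jaw": 0.5}, {"slide": [-154, -160, 0], "dr": [0, 0, 0], "jaw": 0.5}, {"slide": [-154, -160, 0], "dr": [0, 0, 0], "jaw": 0.5}, {"slide": [-154, -160, 0], "dr": [0, 0, 0], "jaw": 0.5}, {"slide": [-154, -160, 0], "dr": [0, 0, 0], "jaw": 0.5}, {"slide": [-154, -160, 0], "dr": [0, 0, 0], "jaw": 0.5}, {"slide": [-154, -160, 0], "dr": [0, 0, 0], "jaw": 0.5}, {"slide": [-154, -160, 40], "dr": [0, 0, 0], "jaw": 0.5}, {"slide": [-154, -160, 80], "dr": [0, 0, 0], "jaw": 0.5}, {"slide": [-154, -160, 98], "dr": [0, 0, 0], "jaw": 0.5}, {"slide": [-154, -160, 101], "dr": [0, 0, 0], "jaw": 0.5}, {"slide": [-154, -160, 101], "dr": [0, 0, 0], "jaw": 0.5}, {"slide": [-154, -160, 101], "dr": [0, 0, 0], "jaw": 1}, {"slide": [-154, -160, 101], "dr": [0, 0, 0], "jaw": 1}, {"slide": [-154, -160, 101], "dr": [0, 0, 0], "jaw": 1}, {"slide": [-154, -160, 101], "dr": [0, 0, 0], "jaw": 1}, {"slide": [-154, -160, 101], "dr": [0, 0, 0], "jaw": 1}]}}

```text
t: 20.35
tool_pos: [0.5637, -0.3159, 0.226]
orientation: [0.809, 3.035, -0.0]
force: [0.8, 0.6, 0.3]
opening: 0.0156
gripper_force: 12.0
```

Run:
```python
from h import *
st();go([.492,-.001,.16],1.05);go([.492,-.001,.049],1.05)
```

```text
20.35 0.0156 [0.8 0.6 0.3] [ 0.5638 -0.3159  0.059 ] [-0.59  0.4   1.51  0.    1.23 -1.64]
slide [ 218.8  237.5 -101.1] dr [0. 0. 0.] rows>= 8
slide [218.9 237.5   9.9] dr [0. 0. 0.] rows>= 8
```

Request:
{"fn": "servo_tool", "kwargs": {"increments": [{"slide": [0, 0, -25], "dr": [0, 0, 0], "jaw": 1}, {"slide": [0, 0, -65], "dr": [0, 0, 0], "jaw": 1}, {"slide": [0, 0, -101], "dr": [0, 0, 0], "jaw": 1}, {"slide": [25, 27, -101], "dr": [0, 0, 0], "jaw": 1}, {"slide": [55, 60, -101], "dr": [0, 0, 0], "jaw": 1}, {"slide": [85, 92, -101], "dr": [0, 0, 0], "jaw": 1}, {"slide": [115, 125, -101], "dr": [0, 0, 0], "jaw": 1}, {"slide": [145, 157, -101], "dr": [0, 0, 0], "jaw": 1}, {"slide": [175, 190, -101], "dr": [0, 0, 0], "jaw": 1}, {"slide": [205, 222, -101], "dr": [0, 0, 0], "jaw": 1}, {"slide": [219, 237.5, -101], "dr": [0, 0, 0], "jaw": 1}, {"slide": [219, 237.5, -101], "dr": [0, 0, 0], "jaw": 1}, {"slide": [219, 237.5, -101], "dr": [0, 0, 0], "jaw": 1}]}}

```text
t: 21.65
tool_pos: [0.4919, -0.0008, 0.327]
orientation: [0.807, 3.036, -0.0]
force: [-0.6, 0.6, -0.9]
opening: 0.0157
gripper_force: 12.0
```

Run:
```python
from h import *
st();go([.492,-.001,.049],1.05)
```

```text
21.65 0.0157 [-0.6  0.6 -0.9] [ 0.492  -0.0009  0.16  ] [-0.11 -0.11  1.88 -0.    1.38 -1.16]
slide [-1.00e-01 -1.00e-01  1.11e+02] dr [-0.     0.001  0.001] rows>= 4
```

Request:
{"fn": "servo_tool", "kwargs": {"increments": [{"slide": [0, 0, 40], "dr": [0, 0, 0], "jaw": 1}, {"slide": [0, 0, 80], "dr": [0, 0, 0], "jaw": 1}, {"slide": [0, 0, 103], "dr": [0, 0, 0], "jaw": 1}, {"slide": [0, 0, 111], "dr": [0, 0, 0], "jaw": 1}, {"slide": [0, 0, 111], "dr": [0, 0, 0], "jaw": 1}, {"slide": [0, 0, 111], "dr": [0, 0, 0], "jaw": 0.75}, {"slide": [0, 0, 111], "dr": [0, 0, 0], "jaw": 0.75}, {"slide": [0, 0, 111], "dr": [0, 0, 0], "jaw": 0.75}, {"slide": [0, 0, 95], "dr": [0, 0, 0], "jaw": 0.75}, {"slide": [0, 0, 60], "dr": [0, 0, 0], "jaw": 0.7}, {"slide": [0, 0, 15], "dr": [0, 0, 0], "jaw": 0.5}, {"slide": [0, 0, 0], "dr": [0, 0, 0], "jaw": 0.5}, {"slide": [-85.6, -208.3, 0], "dr": [0, 0, 0], "jaw": 0.5}, {"slide": [-85.6, -208.3, 0], "dr": [0, 0, 0], "jaw": 0.5}, {"slide": [-85.6, -208.3, 0], "dr": [0, 0, 0], "jaw": 0.5}, {"slide": [-85.6, -208.3, 0], "dr": [0, 0, 0], "jaw": 0.5}, {"slide": [-85.6, -208.3, 0], "dr": [0, 0, 0], "jaw": 0.5}, {"slide": [-85.6, -208.3, 0], "dr": [0, 0, 0], "jaw": 0.5}, {"slide": [-85.6, -208.3, 0], "dr": [0, 0, 0], "jaw": 0.5}, {"slide": [-85.6, -208.3, 0], "dr": [0, 0, 0], "jaw": 0.5}]}}

```text
t: 23.65
tool_pos: [0.4626, -0.2232, 0.3266]
orientation: [-0.808, -3.036, -0.001]
force: [0.2, 0.2, 0.6]
opening: 0.0467
gripper_force: 0.0
```

Run:
```python
from h import *
st();go([.4625,-.2243,.059],1.05)
```

```text
23.65 0.0467 [0.2 0.2 0.6] [ 0.4626 -0.2231  0.1596] [-0.55 -0.05  1.82  0.    1.37 -1.6 ]
slide [ -0.5  -1.1 100.6] dr [ 0.    -0.     0.001] rows>= 4
```

Request:
{"fn": "servo_tool", "kwargs": {"increments": [{"slide": [-0.5, -1, 40], "dr": [0, 0, 0], "jaw": 0.5}, {"slide": [-0.5, -1, 80], "dr": [0, 0, 0], "jaw": 0.5}, {"slide": [-0.5, -1, 97], "dr": [0, 0, 0], "jaw": 0.5}, {"slide": [-0.5, -1, 100.5], "dr": [0, 0, 0], "jaw": 0.5}, {"slide": [-0.5, -1, 100.5], "dr": [0, 0, 0], "jaw": 0.5}, {"slide": [-0.5, -1, 100.5], "dr": [0, 0, 0], "jaw": 1}, {"slide": [-0.5, -1, 100.5], "dr": [0, 0, 0], "jaw": 1}, {"slide": [-0.5, -1, 100.5], "dr": [0, 0, 0], "jaw": 1}, {"slide": [-0.5, -1, 100.5], "dr": [0, 0, 0], "jaw": 1}, {"slide": [-0.5, -1, 100.5], "dr": [0, 0, 0], "jaw": 1}, {"slide": [-0.5, -1, 75], "dr": [0, 0, 0], "jaw": 1}, {"slide": [-0.5, -1, 35], "dr": [0, 0, 0], "jaw": 1}, {"slide": [-0.5, -1, 0], "dr": [0, 0, 0], "jaw": 1}, {"slide": [20, 22, 0], "dr": [0, 0, 0], "jaw": 1}, {"slide": [50, 55, 0], "dr": [0, 0, 0], "jaw": 1}, {"slide": [80, 88, 0], "dr": [0, 0, 0], "jaw": 1}, {"slide": [107, 118, 0], "dr": [0, 0, 0], "jaw": 1}, {"slide": [118, 129.5, 0], "dr": [0, 0, 0], "jaw": 1}, {"slide": [118, 129.5, 0], "dr": [0, 0, 0], "jaw": 1}, {"slide": [118, 129.5, 0], "dr": [0, 0, 0], "jaw": 1}]}}

```text
t: 25.65
tool_pos: [0.4246, -0.0532, 0.3269]
orientation: [0.807, 3.035, -0.001]
force: [0.1, 0.2, 0.1]
opening: 0.0156
gripper_force: 12.0
```

Run:
```python
from h import *
st();go([.425,-.052,.049],1.05); D=np.array([.4525-.425,-.3943+.052]);print(-.867*D[0]+.498*D[1],.498*D[0]+.867*D[1])
```

```text
25.65 0.0156 [0.1 0.2 0.1] [ 0.4247 -0.0533  0.1599] [-0.24 -0.31  2.04 -0.    1.4  -1.3 ]
slide [  0.3   1.3 110.9] dr [-0.     0.001  0.001] rows>= 4
-0.1943079 -0.2830791
```

Request:
{"fn": "servo_tool", "kwargs": {"increments": [{"slide": [0, 1, 40], "dr": [0, 0, 0], "jaw": 1}, {"slide": [0, 1, 80], "dr": [0, 0, 0], "jaw": 1}, {"slide": [0, 1, 103], "dr": [0, 0, 0], "jaw": 1}, {"slide": [0, 1, 111], "dr": [0, 0, 0], "jaw": 1}, {"slide": [0, 1, 111], "dr": [0, 0, 0], "jaw": 1}, {"slide": [0, 1, 111], "dr": [0, 0, 0], "jaw": 0.75}, {"slide": [0, 1, 111], "dr": [0, 0, 0], "jaw": 0.75}, {"slide": [0, 1, 111], "dr": [0, 0, 0], "jaw": 0.75}, {"slide": [0, 1, 95], "dr": [0, 0, 0], "jaw": 0.75}, {"slide": [0, 1, 55], "dr": [0, 0, 0], "jaw": 0.7}, {"slide": [0, 1, 10], "dr": [0, 0, 0], "jaw": 0.5}, {"slide": [-194, -282, 0], "dr": [0, 0, 0], "jaw": 0.5}, {"slide": [-194, -282, 0], "dr": [0, 0, 0], "jaw": 0.5}, {"slide": [-194, -282, 0], "dr": [0, 0, 0], "jaw": 0.5}, {"slide": [-194, -282, 0], "dr": [0, 0, 0], "jaw": 0.5}, {"slide": [-194, -282, 0], "dr": [0, 0, 0], "jaw": 0.5}, {"slide": [-194, -282, 0], "dr": [0, 0, 0], "jaw": 0.5}, {"slide": [-194, -282, 0], "dr": [0, 0, 0], "jaw": 0.5}, {"slide": [-194, -282, 0], "dr": [0, 0, 0], "jaw": 0.5}, {"slide": [-194, -282, 0], "dr": [0, 0, 0], "jaw": 0.5}]}}

```text
t: 27.65
tool_pos: [0.4522, -0.3951, 0.3266]
orientation: [-0.811, -3.035, -0.001]
force: [-0.3, 0.1, -0.7]
opening: 0.0464
gripper_force: 0.0
```

Run:
```python
from h import *
st();go([.4525,-.3943,.059],1.05);D=np.array([.425-.4525,-.001+.3943]);print(-.867*D[0]+.498*D[1],.498*D[0]+.867*D[1])
```

```text
27.65 0.0464 [-0.3  0.1 -0.7] [ 0.4522 -0.3951  0.1596] [-0.8   0.18  1.58  0.    1.38 -1.85]
slide [1.000e-01 8.000e-01 1.006e+02] dr [ 0.    -0.    -0.002] rows>= 4
0.2197059 0.3272961
```

Request:
{"fn": "servo_tool", "kwargs": {"increments": [{"slide": [0, 1, 40], "dr": [0, 0, 0], "jaw": 0.5}, {"slide": [0, 1, 80], "dr": [0, 0, 0], "jaw": 0.5}, {"slide": [0, 1, 97], "dr": [0, 0, 0], "jaw": 0.5}, {"slide": [0, 1, 100.5], "dr": [0, 0, 0], "jaw": 0.5}, {"slide": [0, 1, 100.5], "dr": [0, 0, 0], "jaw": 0.5}, {"slide": [0, 1, 100.5], "dr": [0, 0, 0], "jaw": 1}, {"slide": [0, 1, 100.5], "dr": [0, 0, 0], "jaw": 1}, {"slide": [0, 1, 100.5], "dr": [0, 0, 0], "jaw": 1}, {"slide": [0, 1, 100.5], "dr": [0, 0, 0], "jaw": 1}, {"slide": [0, 1, 100.5], "dr": [0, 0, 0], "jaw": 1}, {"slide": [0, 1, 75], "dr": [0, 0, 0], "jaw": 1}, {"slide": [0, 1, 35], "dr": [0, 0, 0], "jaw": 1}, {"slide": [0, 1, 0], "dr": [0, 0, 0], "jaw": 1}, {"slide": [0, 1, 0], "dr": [0, 0, 0], "jaw": 1}]}}

```text
t: 29.05
tool_pos: [0.4543, -0.3948, 0.3335]
orientation: [0.807, 3.027, -0.008]
force: [0.7, -0.7, -0.3]
opening: 0.0151
gripper_force: 12.0
```

Request:
{"fn": "servo_tool", "kwargs": {"increments": [{"slide": [18, 27, 0], "dr": [0, 0, 0], "jaw": 1}, {"slide": [40, 60, 0], "dr": [0, 0, 0], "jaw": 1}, {"slide": [63, 95, 0], "dr": [0, 0, 0], "jaw": 1}, {"slide": [86, 129, 0], "dr": [0, 0, 0], "jaw": 1}, {"slide": [109, 164, 0], "dr": [0, 0, 0], "jaw": 1}, {"slide": [132, 198, 0], "dr": [0, 0, 0], "jaw": 1}, {"slide": [155, 233, 0], "dr": [0, 0, 0], "jaw": 1}, {"slide": [178, 267, 0], "dr": [0, 0, 0], "jaw": 1}, {"slide": [200, 300, 0], "dr": [0, 0, 0], "jaw": 1}, {"slide": [220, 330, 0], "dr": [0, 0, 0], "jaw": 1}, {"slide": [230, 345, 0], "dr": [0, 0, 0], "jaw": 1}, {"slide": [230, 345, 0], "dr": [0, 0, 0], "jaw": 1}, {"slide": [230, 345, 0], "dr": [0, 0, 0], "jaw": 1}]}}

```text
t: 30.35
tool_pos: [0.425, 0.0203, 0.3263]
orientation: [-0.807, -3.036, 0.001]
force: [-0.7, -0.1, 0.8]
opening: 0.0155
gripper_force: 12.0
```

Run:
```python
from h import *
st();go([.425,.02,.049],1.05)
```

```text
30.35 0.0155 [-0.7 -0.1  0.8] [0.4249 0.0202 0.1593] [-0.07 -0.31  2.05 -0.    1.41 -1.12]
slide [ -0.2  -0.2 110.3] dr [-0.001 -0.     0.001] rows>= 4
```

Request:
{"fn": "servo_tool", "kwargs": {"increments": [{"slide": [0, 0, 40], "dr": [0, 0, 0], "jaw": 1}, {"slide": [0, 0, 80], "dr": [0, 0, 0], "jaw": 1}, {"slide": [0, 0, 103], "dr": [0, 0, 0], "jaw": 1}, {"slide": [0, 0, 110.5], "dr": [0, 0, 0], "jaw": 1}, {"slide": [0, 0, 110.5], "dr": [0, 0, 0], "jaw": 1}, {"slide": [0, 0, 110.5], "dr": [0, 0, 0], "jaw": 0.75}, {"slide": [0, 0, 110.5], "dr": [0, 0, 0], "jaw": 0.75}, {"slide": [0, 0, 110.5], "dr": [0, 0, 0], "jaw": 0.75}, {"slide": [0, 0, 95], "dr": [0, 0, 0], "jaw": 0.75}, {"slide": [0, 0, 55], "dr": [0, 0, 0], "jaw": 0.7}, {"slide": [0, 0, 10], "dr": [0, 0, 0], "jaw": 0.4}, {"slide": [0, 0, -40], "dr": [0, 0, 0], "jaw": 0.4}, {"slide": [0, 0, -90], "dr": [0, 0, 0], "jaw": 0.4}, {"slide": [0, 0, -120], "dr": [0, 0, 0], "jaw": 0.4}, {"slide": [0, 0, -120], "dr": [0, 0, 0], "jaw": 0.4}, {"slide": [0, 0, -120], "dr": [0, 0, 0], "jaw": 0.4}]}}

```text
t: 31.95
tool_pos: [0.4252, 0.0203, 0.4476]
orientation: [0.808, 3.033, 0.001]
force: [0.5, 0.0, -0.8]
opening: 0.0559
gripper_force: 0.0
```

Run:
```python
from h import *
st();a=np.radians(34)+np.pi/2
go([.666,.265,.28],a)
im,d,W=shot("top");im2,d2,W2=shot("scene")
# knob: grey pts near expected
for w in(W,W2):
    w=w.reshape(-1,3);k=(np.hypot(w[:,0]-.666,w[:,1]-.265)<.03)&(w[:,2]>.12)&(w[:,2]<.18);q=w[k];print(len(q),q.mean(0),q.min(0),q.max(0))
cv2.imwrite("pics/t6.png",np.hstack([cv2.resize(im[130:280,150:430],(480,300)),cv2.resize(im2[100:290,180:400],(320,300))])[:,:,::-1])
```

```text
31.95 0.0559 [ 0.5  0.  -0.8] [0.4256 0.0203 0.2806] [-0.07 -0.37  1.87  0.    1.64 -1.12]
slide [-87.2 332.1   1.1] dr [-0.     0.002 -1.114] rows>= 9
95 [0.66224729 0.26131507 0.15927583] [0.64999182 0.24824812 0.14865009] [0.67629081 0.27678487 0.16627461]
103 [0.66355931 0.25756125 0.15832242] [0.64554962 0.24635434 0.14179548] [0.67673881 0.27245682 0.16733641]
```

View pics/t6.png

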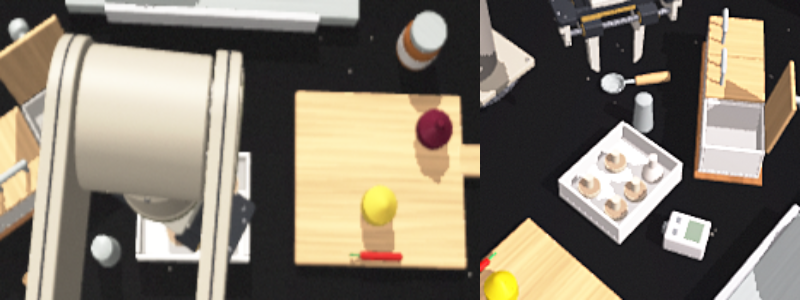

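The garlic and all four mushrooms are in the dish, the board is clear, and the lid is still open. Next I take hold of the knob again.

Request:
{"fn": "servo_tool", "kwargs": {"increments": [{"slide": [-87, 332, 1], "dr": [0, 0, -1.114], "jaw": 0.4}, {"slide": [-87, 332, 1], "dr": [0, 0, -1.114], "jaw": 0.4}, {"slide": [-87, 332, 1], "dr": [0, 0, -1.114], "jaw": 0.4}, {"slide": [-87, 332, 1], "dr": [0, 0, -1.114], "jaw": 0.4}, {"slide": [-87, 332, 1], "dr": [0, 0, -1.114], "jaw": 0.4}, {"slide": [-87, 332, 1], "dr": [0, 0, -1.114], "jaw": 0.4}, {"slide": [-87, 332, 1], "dr": [0, 0, -1.114], "jaw": 0.4}, {"slide": [-87, 332, 1], "dr": [0, 0, -1.114], "jaw": 0.4}, {"slide": [-87, 332, 1], "dr": [0, 0, -1.114], "jaw": 0.4}, {"slide": [-87, 332, 1], "dr": [0, 0, -1.114], "jaw": 0.4}, {"slide": [-87, 332, 1], "dr": [0, 0, -1.114], "jaw": 0.4}, {"slide": [-87, 332, 1], "dr": [0, 0, -1.114], "jaw": 0.4}, {"slide": [-87, 332, 1], "dr": [0, 0, -1.114], "jaw": 0.4}]}}

```text
t: 33.35
tool_pos: [0.6654, 0.2644, 0.447]
orientation: [-0.916, 3.004, -0.0]
force: [-0.2, 0.6, 0.6]
opening: 0.0559
gripper_force: 0.0
```

Run:
```python
from h import *
st();a=np.radians(34)+np.pi/2
go([.666,.265,.151],a)
```

```text
33.35 0.0559 [-0.2  0.6  0.6] [0.6657 0.2645 0.28  ] [ 0.31  0.44  1.04 -0.    1.66 -1.86]
slide [ -0.6   0.2 129. ] dr [-0.     0.001 -0.001] rows>= 4
```

Request:
{"fn": "servo_tool", "kwargs": {"increments": [{"slide": [0, 0, 40], "dr": [0, 0, 0], "jaw": 0.45}, {"slide": [0, 0, 80], "dr": [0, 0, 0], "jaw": 0.45}, {"slide": [0, 0, 110], "dr": [0, 0, 0], "jaw": 0.45}, {"slide": [0, 0, 124], "dr": [0, 0, 0], "jaw": 0.45}, {"slide": [0, 0, 129], "dr": [0, 0, 0], "jaw": 0.45}, {"slide": [0, 0, 129], "dr": [0, 0, 0], "jaw": 0.45}, {"slide": [0, 0, 129], "dr": [0, 0, 0], "jaw": 0.8}, {"slide": [0, 0, 129], "dr": [0, 0, 0], "jaw": 0.8}, {"slide": [0, 0, 129], "dr": [0, 0, 0], "jaw": 0.8}, {"slide": [0, 0, 129], "dr": [0, 0, 0], "jaw": 0.8}, {"slide": [0, 0, 129], "dr": [0, 0, 0], "jaw": 0.8}], "force": 15}}

```text
t: 34.45
tool_pos: [0.6661, 0.2653, 0.3179]
orientation: [-0.918, 3.002, 0.0]
force: [1.3, 1.2, 3.2]
opening: 0.0271
gripper_force: 15.0
```

Run:
```python
from h import *
st();g=gp()[0];H=np.array([.6137,.2289]);e=np.array([.829,.559]);X0=(g[:2]-H)@e*1000;Z0=(g[2]-.0765)*1000;r=95.3
print(X0,Z0,np.hypot(X0,Z0)); a0=np.degrees(np.arctan2(Z0,X0))
for a in list(np.arange(a0+6,153,6))+[153.2]: print([round(float(-(r*np.cos(np.radians(a))-X0)),1),0,round(float(-(r*np.sin(np.radians(a))-Z0)),1)])
```

```text
34.45 0.0271 [1.3 1.2 3.2] [0.6665 0.2654 0.1509] [ 0.31  0.49  1.21  0.    1.44 -1.86]
64.16220576882384 74.419189918431 98.25988233880801
[9.8, 0, -3.9]
[18.3, 0, -9.1]
[27.3, 0, -13.5]
[36.7, 0, -16.8]
[46.4, 0, -19.2]
[56.2, 0, -20.6]
[66.2, 0, -20.9]
[76.2, 0, -20.1]
[86.0, 0, -18.4]
[95.6, 0, -15.6]
[104.8, 0, -11.8]
[113.6, 0, -7.1]
[121.8, 0, -1.5]
[129.4, 0, 5.0]
[136.3, 0, 12.2]
[142.4, 0, 20.1]
[147.7, 0, 28.6]
[149.2, 0, 31.5]
```

Request:
{"fn": "servo_tool", "kwargs": {"increments": [{"slide": [8.5, 0, -5], "dr": [0, 0, 0], "jaw": 0.8}, {"slide": [17, 0, -11], "dr": [0, 0, 0], "jaw": 0.8}, {"slide": [26, 0, -15], "dr": [0, 0, 0], "jaw": 0.8}, {"slide": [35.5, 0, -18.5], "dr": [0, 0, 0], "jaw": 0.8}, {"slide": [45, 0, -21], "dr": [0, 0, 0], "jaw": 0.8}, {"slide": [55, 0, -22.5], "dr": [0, 0, 0], "jaw": 0.8}, {"slide": [65, 0, -23], "dr": [0, 0, 0], "jaw": 0.8}, {"slide": [75, 0, -22], "dr": [0, 0, 0], "jaw": 0.8}, {"slide": [85, 0, -20], "dr": [0, 0, 0], "jaw": 0.8}, {"slide": [94.5, 0, -17], "dr": [0, 0, 0], "jaw": 0.8}, {"slide": [103.5, 0, -13.5], "dr": [0, 0, 0], "jaw": 0.8}, {"slide": [112, 0, -9], "dr": [0, 0, 0], "jaw": 0.8}, {"slide": [120.5, 0, -3.5], "dr": [0, 0, 0], "jaw": 0.8}, {"slide": [128, 0, 3], "dr": [0, 0, 0], "jaw": 0.8}, {"slide": [135, 0, 10], "dr": [0, 0, 0], "jaw": 0.8}, {"slide": [141, 0, 18], "dr": [0, 0, 0], "jaw": 0.8}, {"slide": [146, 0, 26], "dr": [0, 0, 0], "jaw": 0.8}, {"slide": [147.5, 0, 29], "dr": [0, 0, 0], "jaw": 0.8}, {"slide": [147.5, 0, 30], "dr": [0, 0, 0], "jaw": 0.8}]}}

```text
t: 36.35
tool_pos: [0.5433, 0.1822, 0.2872]
orientation: [0.918, -3.004, 0.001]
force: [-3.5, -5.7, 11.5]
opening: 0.0272
gripper_force: 15.0
```

Run:
```python
from h import *
st();print(read_state()["gripper_force"])
```

```text
36.35 0.0272 [-3.5 -5.7 11.5] [0.5432 0.1821 0.1202] [ 0.23  0.14  1.69 -0.    1.31 -1.93]
15.0011979136616
```

Request:
{"fn": "servo_tool", "kwargs": {"increments": [{"slide": [0, 0, 0], "dr": [0, 0, 0], "jaw": 0.4}, {"slide": [0, 0, 0], "dr": [0, 0, 0], "jaw": 0.4}, {"slide": [0, 0, 0], "dr": [0, 0, 0], "jaw": 0.4}, {"slide": [0, 0, -20], "dr": [0, 0, 0], "jaw": 0.4}, {"slide": [0, 0, -60], "dr": [0, 0, 0], "jaw": 0.4}, {"slide": [0, 0, -110], "dr": [0, 0, 0], "jaw": 0.4}, {"slide": [0, 0, -140], "dr": [0, 0, 0], "jaw": 0.4}, {"slide": [170, -105, -140], "dr": [0, 0, 0.6], "jaw": 0.2}, {"slide": [170, -105, -140], "dr": [0, 0, 0.6], "jaw": 0.2}, {"slide": [170, -105, -140], "dr": [0, 0, 0.6], "jaw": 0.2}, {"slide": [170, -105, -140], "dr": [0, 0, 0.6], "jaw": 0.2}, {"slide": [170, -105, -140], "dr": [0, 0, 0.6], "jaw": 0.2}, {"slide": [170, -105, -140], "dr": [0, 0, 0.6], "jaw": 0.2}, {"slide": [170, -105, -140], "dr": [0, 0, 0.6], "jaw": 0.2}, {"slide": [170, -105, -140], "dr": [0, 0, 0.6], "jaw": 0.2}]}}

```text
t: 37.85
tool_pos: [0.4616, 0.0016, 0.4266]
orientation: [-0.006, -3.141, -0.001]
force: [-0.5, -0.9, -0.2]
opening: 0.0743
gripper_force: 0.0
```

Run:
```python
from h import *
st()
im,d,W=shot("top");im2,d2,W2=shot("scene")
for n,w in(("top",W),("scene",W2)):
    k=(w[:,:,0]>.56)&(w[:,:,0]<.715)&(w[:,:,1]>-.13)&(w[:,:,1]<.1)&(w[:,:,2]>.031)&(w[:,:,2]<.042)
    print(n,k.sum(),cv2.minAreaRect(w[k][:,:2].astype(np.float32)*1000))
    v=w.reshape(-1,3);k=(v[:,0]>.71)&(v[:,0]<.755)&(abs(v[:,1]+.026)<.15)&(v[:,2]>.040)&(v[:,2]<.049);q=v[k];
    print("rail",len(q),cv2.minAreaRect(q[:,:2].astype(np.float32)*1000))
k=(W[:,:,0]>.5)&(W[:,:,1]>.1)&(W[:,:,1]<.3)&(W[:,:,0]<.65)&(W[:,:,2]>.07)&(W[:,:,2]<.095)
print("lid z",np.percentile(W[k][:,2],[5,50,95]))
cv2.imwrite("pics/t7.png",np.hstack([cv2.resize(im[110:260,80:320],(480,300)),cv2.resize(im2[100:290,220:440],(320,300))])[:,:,::-1])
```

```text
37.85 0.0743 [-0.5 -0.9 -0.2] [0.4615 0.0016 0.2596] [-0.11 -0.26  1.82  0.    1.58 -1.67]
top 0 ((0.0, 0.0), (0.0, 0.0), 0.0)
rail 135 ((736.48388671875, -80.57478332519531), (190.2550506591797, 13.308267593383789), 87.63250732421875)
scene 533 ((616.0927124023438, -8.837982177734375), (78.93840789794922, 57.38499069213867), 23.268680572509766)
rail 574 ((736.60546875, -26.139190673828125), (299.2862854003906, 13.401853561401367), 89.04656219482422)
lid z [0.08133724 0.08476696 0.08803413]
```

View pics/t7.png

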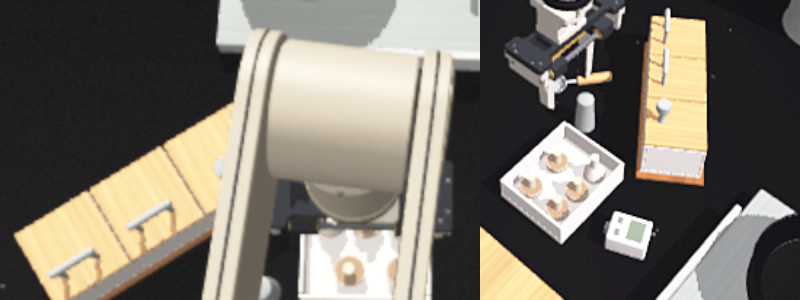

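The lid is shut. The timer was knocked and its rect centre is now near (0.616, -0.009). I'll clear the arm from the top view and re-measure.

Request:
{"fn": "servo_tool", "kwargs": {"increments": [{"slide": [40, 240, 0], "dr": [0, 0, 0], "jaw": 0.2}, {"slide": [40, 240, 0], "dr": [0, 0, 0], "jaw": 0.2}, {"slide": [40, 240, 0], "dr": [0, 0, 0], "jaw": 0.2}, {"slide": [40, 240, 0], "dr": [0, 0, 0], "jaw": 0.2}, {"slide": [40, 240, 0], "dr": [0, 0, 0], "jaw": 0.2}, {"slide": [40, 240, 0], "dr": [0, 0, 0], "jaw": 0.2}, {"slide": [40, 240, 0], "dr": [0, 0, 0], "jaw": 0.2}]}}

```text
t: 38.65
tool_pos: [0.4223, 0.2423, 0.4264]
orientation: [-0.004, -3.141, 0.001]
force: [0.0, -0.0, 1.0]
opening: 0.0744
gripper_force: 0.0
```

Run:
```python
from h import *
st()
im,d,W=shot("top");im2,d2,W2=shot("scene")
for n,w,I in(("top",W,im),("scene",W2,im2)):
    k=(w[:,:,0]>.54)&(w[:,:,0]<.715)&(w[:,:,1]>-.13)&(w[:,:,1]<.07)&(w[:,:,2]>.0325)&(w[:,:,2]<.042)
    print(n,k.sum(),cv2.minAreaRect(w[k][:,:2].astype(np.float32)*1000),np.median(w[k],0))
    # image-based white top contour rays onto z=.036
    hs=cv2.cvtColor(I,cv2.COLOR_RGB2HSV); m=((hs[:,:,2]>195)&(hs[:,:,1]<35)&k).astype(np.uint8)
    m=cv2.morphologyEx(m,cv2.MORPH_CLOSE,np.ones((9,9))); c=max(cv2.findContours(m,0,1)[0],key=cv2.contourArea)[:,0]
    P=np.array([ray(n,u,v,.036)[:2] for u,v in c],np.float32)*1000; print(cv2.minAreaRect(P))
v=W.reshape(-1,3);k=(v[:,0]>.71)&(v[:,0]<.755)&(abs(v[:,1]+.026)<.17)&(v[:,2]>.040)&(v[:,2]<.049);print("rail",cv2.minAreaRect(v[k][:,:2].astype(np.float32)*1000))
q=v[k]
for y in(-.12,-.06,0,.06):
    b=q[abs(q[:,1]-y)<.03]; print(y,np.percentile(b[:,0],[2,98]))
```

```text
38.65 0.0744 [ 0. -0.  1.] [0.4222 0.2422 0.2594] [ 0.42 -0.19  1.76 -0.    1.57 -1.15]
top 442 ((618.1536254882812, -8.107139587402344), (73.09132385253906, 55.24281311035156), 22.854711532592773) [ 0.61855355 -0.00791304  0.03650216]
((618.4226684570312, -7.880687713623047), (70.61346435546875, 54.920082092285156), 22.135509490966797)
scene 515 ((617.7224731445312, -6.963462829589844), (73.43714141845703, 59.037513732910156), 21.946752548217773) [ 0.62032826 -0.00848028  0.03701222]
((619.5953979492188, -8.869190216064453), (71.61424255371094, 57.80812454223633), 22.02034568786621)
rail ((736.5079956054688, -26.045822143554688), (339.5346984863281, 14.084229469299316), 88.80413818359375)
-0.12 [0.72828061 0.74063244]
-0.06 [0.73020037 0.74277718]
0 [0.73060622 0.74356104]
0.06 [0.73213345 0.74572887]
```

Run:
```python
from h import *
go([.6185,-.008,.13],1.958);go([.6185,-.008,.024],1.958)
```

```text
slide [-197.1 -247.3  129.6] dr [-0.001 -0.    -0.393] rows>= 8
slide [-197.2 -247.2  235.6] dr [-0.001 -0.    -0.393] rows>= 9
```

Request:
{"fn": "servo_tool", "kwargs": {"increments": [{"slide": [-197, -247, 0], "dr": [0, 0, -0.393], "jaw": 0.05}, {"slide": [-197, -247, 0], "dr": [0, 0, -0.393], "jaw": 0.05}, {"slide": [-197, -247, 0], "dr": [0, 0, -0.393], "jaw": 0.05}, {"slide": [-197, -247, 0], "dr": [0, 0, -0.393], "jaw": 0.05}, {"slide": [-197, -247, 0], "dr": [0, 0, -0.393], "jaw": 0.05}, {"slide": [-197, -247, 0], "dr": [0, 0, -0.393], "jaw": 0.05}, {"slide": [-197, -247, 0], "dr": [0, 0, -0.393], "jaw": 0.05}, {"slide": [-197, -247, 40], "dr": [0, 0, -0.393], "jaw": 0.05}, {"slide": [-197, -247, 85], "dr": [0, 0, -0.393], "jaw": 0.05}, {"slide": [-197, -247, 130], "dr": [0, 0, -0.393], "jaw": 0.05}, {"slide": [-197, -247, 130], "dr": [0, 0, -0.393], "jaw": 0.05}, {"slide": [-197, -247, 130], "dr": [0, 0, -0.393], "jaw": 0.05}, {"slide": [-197, -247, 130], "dr": [0, 0, -0.393], "jaw": 0.05}]}}

```text
t: 40.05
tool_pos: [0.6193, -0.0084, 0.3003]
orientation: [-0.601, 3.079, -0.002]
force: [0.2, -0.2, -0.4]
opening: 0.0883
gripper_force: 0.0
```

Run:
```python
from h import *
st();go([.6185,-.008,.025],1.958)
```

```text
40.05 0.0883 [ 0.2 -0.2 -0.4] [ 0.6201 -0.0085  0.1333] [-0.1   0.25  1.55 -0.    1.34 -2.05]
slide [  1.1   0.9 108.3] dr [-0.002  0.004 -0.002] rows>= 4
```

Request:
{"fn": "servo_tool", "kwargs": {"increments": [{"slide": [0.5, 0.5, 40], "dr": [0, 0, 0], "jaw": 0.05}, {"slide": [0.5, 0.5, 75], "dr": [0, 0, 0], "jaw": 0.05}, {"slide": [0.5, 0.5, 95], "dr": [0, 0, 0], "jaw": 0.05}, {"slide": [0.5, 0.5, 104], "dr": [0, 0, 0], "jaw": 0.05}, {"slide": [0.5, 0.5, 104.5], "dr": [0, 0, 0], "jaw": 0.05}, {"slide": [0.5, 0.5, 104.5], "dr": [0, 0, 0], "jaw": 0.6}, {"slide": [0.5, 0.5, 104.5], "dr": [0, 0, 0], "jaw": 0.6}, {"slide": [0.5, 0.5, 104.5], "dr": [0, 0, 0], "jaw": 0.6}, {"slide": [0.5, 0.5, 104.5], "dr": [0, 0, 0], "jaw": 0.6}, {"slide": [0.5, 0.5, 104.5], "dr": [0, 0, 0], "jaw": 0.6}, {"slide": [0.5, 0.5, 104.5], "dr": [0, 0, 0], "jaw": 0.6}], "force": 15}}

```text
t: 41.15
tool_pos: [0.6178, -0.0074, 0.1929]
orientation: [-0.603, 3.082, -0.0]
force: [-0.6, 0.2, 4.2]
opening: 0.056
gripper_force: 15.0
```

Run:
```python
from h import *
st();print(read_state()["gripper_force"]);go([.690,-.012,.035],np.pi/2-.021)
```

```text
41.15 0.056 [-0.6  0.2  4.2] [ 0.6179 -0.0074  0.0259] [-0.09  0.37  1.61 -0.    1.16 -2.05]
14.996543526649475
slide [-65.2 -31.5  -9.1] dr [-0.     0.001  0.407] rows>= 4
```

Request:
{"fn": "servo_tool", "kwargs": {"increments": [{"slide": [0, 0, -10], "dr": [0, 0, 0], "jaw": 0.6}, {"slide": [0, 0, -10], "dr": [0, 0, 0.1], "jaw": 0.6}, {"slide": [-15, -7, -10], "dr": [0, 0, 0.2], "jaw": 0.6}, {"slide": [-30, -15, -10], "dr": [0, 0, 0.3], "jaw": 0.6}, {"slide": [-45, -22, -10], "dr": [0, 0, 0.4], "jaw": 0.6}, {"slide": [-58, -28, -10], "dr": [0, 0, 0.407], "jaw": 0.6}, {"slide": [-65, -31.5, -10], "dr": [0, 0, 0.407], "jaw": 0.6}, {"slide": [-65, -31.5, -10], "dr": [0, 0, 0.407], "jaw": 0.6}, {"slide": [-65, -31.5, -4], "dr": [0, 0, 0.407], "jaw": 0.6}, {"slide": [-65, -31.5, 0], "dr": [0, 0, 0.407], "jaw": 0.6}, {"slide": [-65, -31.5, 0], "dr": [0, 0, 0.407], "jaw": 0.6}, {"slide": [-65, -31.5, 0], "dr": [0, 0, 0.407], "jaw": 0.6}]}}

```text
t: 42.35
tool_pos: [0.6891, -0.012, 0.192]
orientation: [-0.032, -3.141, -0.0]
force: [-0.4, -0.4, 1.2]
opening: 0.0559
gripper_force: 15.0
```

Run:
```python
from h import *
st();print(gp()[1].round(3))
im2,d2,w=shot("scene")
k=(w[:,:,0]>.6)&(w[:,:,0]<.728)&(w[:,:,1]>-.1)&(w[:,:,1]<.08)&(w[:,:,2]>.0325)&(w[:,:,2]<.042)
print(k.sum(),cv2.minAreaRect(w[k][:,:2].astype(np.float32)*1000))
cv2.imwrite("pics/t8.png",cv2.resize(im2[200:300,290:430],(560,400))[:,:,::-1])
```

```text
42.35 0.0559 [-0.4 -0.4  1.2] [ 0.689 -0.012  0.025] [-0.09  0.54  1.39 -0.    1.21 -1.64]
[[-1.     0.021 -0.001]
 [ 0.021  1.     0.   ]
 [ 0.001  0.    -1.   ]]
162 ((707.874755859375, -10.583572387695312), (60.40621566772461, 34.80758285522461), 89.27085876464844)
```

View pics/t8.png

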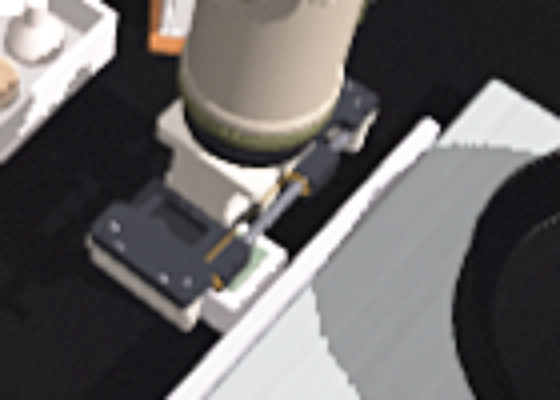

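The timer is squared to the rail with a gap of about 5 mm. I'll ease it forward until it touches.

Request:
{"fn": "servo_tool", "kwargs": {"increments": [{"slide": [-2, 0, 0], "dr": [0, 0, 0], "jaw": 0.6}, {"slide": [-3, 0, 0], "dr": [0, 0, 0], "jaw": 0.6}, {"slide": [-4, 0, 0], "dr": [0, 0, 0], "jaw": 0.6}, {"slide": [-5, 0, 0], "dr": [0, 0, 0], "jaw": 0.6}, {"slide": [-5, 0, 0], "dr": [0, 0, 0], "jaw": 0.6}]}}

```text
t: 42.9
tool_pos: [0.6945, -0.0121, 0.192]
orientation: [-0.033, -3.141, -0.0]
force: [-2.0, -0.7, -0.4]
opening: 0.0562
gripper_force: 15.0
```

Run:
```python
from h import *
st()
```

```text
42.9 0.0562 [-2.  -0.7 -0.4] [ 0.6944 -0.0121  0.025 ] [-0.09  0.56  1.37 -0.    1.22 -1.64]
```

Request:
{"fn": "servo_tool", "kwargs": {"increments": [{"slide": [-1, 0, 0], "dr": [0, 0, 0], "jaw": 0.6}, {"slide": [-1, 0, 0], "dr": [0, 0, 0], "jaw": 0.6}, {"slide": [-1, 0, 0], "dr": [0, 0, 0], "jaw": 0.6}]}}

```text
t: 43.2
tool_pos: [0.695, -0.0121, 0.192]
orientation: [-0.033, -3.139, -0.0]
force: [-6.0, -0.1, 2.9]
opening: 0.0559
gripper_force: 15.0
```

Run:
```python
from h import *
st()
```

```text
43.2 0.0559 [-6.  -0.1  2.9] [ 0.6946 -0.0121  0.025 ] [-0.09  0.56  1.36  0.    1.22 -1.64]
```

Request:
{"fn": "servo_tool", "kwargs": {"increments": [{"slide": [0, 0, 0], "dr": [0, 0, 0], "jaw": 0.3}, {"slide": [0, 0, 0], "dr": [0, 0, 0], "jaw": 0.3}, {"slide": [0, 0, 0], "dr": [0, 0, 0], "jaw": 0.3}, {"slide": [0, 0, -15], "dr": [0, 0, 0], "jaw": 0.3}, {"slide": [0, 0, -50], "dr": [0, 0, 0], "jaw": 0.3}, {"slide": [0, 0, -60], "dr": [0, 0, 0], "jaw": 0.3}, {"slide": [40, 0, -60], "dr": [0, 0, 0], "jaw": 1}, {"slide": [78, 0, -60], "dr": [0, 0, 0], "jaw": 1}, {"slide": [78, 0, -60], "dr": [0, 0, 0], "jaw": 1}, {"slide": [78, 0, -60], "dr": [0, 0, 0], "jaw": 1}, {"slide": [78, 0, -30], "dr": [0, 0, 0], "jaw": 1}, {"slide": [78, 0, -5], "dr": [0, 0, 0], "jaw": 1}, {"slide": [78, 0, 0], "dr": [0, 0, 0], "jaw": 1}, {"slide": [78, 0, 0], "dr": [0, 0, 0], "jaw": 1}, {"slide": [78, 0, 0], "dr": [0, 0, 0], "jaw": 1}]}}

```text
t: 44.7
tool_pos: [0.6189, -0.0107, 0.1939]
orientation: [0.033, 3.139, -0.0]
force: [-0.4, -0.6, -0.0]
opening: 0.0014
gripper_force: 0.0
```

Run:
```python
from h import *
st()
im2,d2,w=shot("scene")
k=(w[:,:,0]>.655)&(w[:,:,0]<.7285)&(w[:,:,1]>-.1)&(w[:,:,1]<.08)&(w[:,:,2]>.0325)&(w[:,:,2]<.0405)
print(k.sum(),cv2.minAreaRect(w[k][:,:2].astype(np.float32)*1000))
cv2.imwrite("pics/t9.png",cv2.resize(im2[200:300,290:430],(560,400))[:,:,::-1])
```

```text
44.7 0.0014 [-0.4 -0.6 -0. ] [ 0.6194 -0.0107  0.0269] [-0.1   0.37  1.61 -0.    1.16 -1.65]
529 ((693.4095458984375, -11.110544204711914), (56.89623260498047, 70.12709045410156), 88.95835876464844)
```

View pics/t9.png

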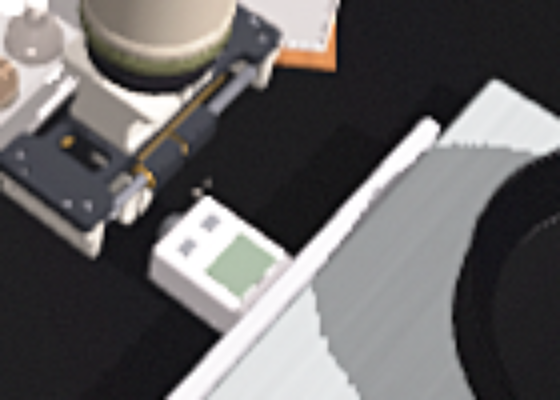

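The timer lies flush against the rail, display up, with its button facing the robot and clear of the fingers. Now I press it.

Request:
{"fn": "servo_tool", "kwargs": {"increments": [{"slide": [-10, 0, 0], "dr": [0, 0, 0], "jaw": 1}, {"slide": [-18, 0, 0], "dr": [0, 0, 0], "jaw": 1}, {"slide": [-21, 0, 0], "dr": [0, 0, 0], "jaw": 1}, {"slide": [-23, 0, 0], "dr": [0, 0, 0], "jaw": 1}, {"slide": [-25, 0, 0], "dr": [0, 0, 0], "jaw": 1}, {"slide": [-25, 0, 0], "dr": [0, 0, 0], "jaw": 1}, {"slide": [-25, 0, 0], "dr": [0, 0, 0], "jaw": 1}]}}

```text
t: 45.45
tool_pos: [0.6423, -0.0111, 0.1921]
orientation: [-0.033, -3.141, -0.0]
force: [-2.1, 1.2, 1.9]
opening: 0.0001
gripper_force: 1.1
```

Run:
```python
from h import *
st()
```

```text
45.45 0.0001 [-2.1  1.2  1.9] [ 0.6422 -0.0111  0.0251] [-0.1   0.43  1.54 -0.    1.18 -1.65]
```

Request:
{"fn": "servo_tool", "kwargs": {"increments": [{"slide": [-2, 0, 0], "dr": [0, 0, 0], "jaw": 1}, {"slide": [-4, 0, 0], "dr": [0, 0, 0], "jaw": 1}, {"slide": [-5, 0, 0], "dr": [0, 0, 0], "jaw": 1}, {"slide": [-5, 0, 0], "dr": [0, 0, 0], "jaw": 1}, {"slide": [-5, 0, 0], "dr": [0, 0, 0], "jaw": 1}]}}

```text
t: 45.95
tool_pos: [0.6469, -0.0111, 0.192]
orientation: [-0.033, -3.139, -0.0]
force: [-9.3, -0.1, 5.9]
opening: 0.0006
gripper_force: 4.3
```

Run:
```python
from h import *
st()
```

```text
45.95 0.0006 [-9.3 -0.1  5.9] [ 0.6464 -0.0111  0.025 ] [-0.1   0.44  1.52 -0.    1.18 -1.65]
```

Request:
{"fn": "servo_tool", "kwargs": {"increments": [{"slide": [-0.7, 0, 0], "dr": [0, 0, 0], "jaw": 1}, {"slide": [-0.7, 0, 0], "dr": [0, 0, 0], "jaw": 1}, {"slide": [-0.7, 0, 0], "dr": [0, 0, 0], "jaw": 1}]}}

```text
t: 46.25
tool_pos: [0.6472, -0.0111, 0.1919]
orientation: [-0.033, -3.137, -0.0]
force: [-11.5, 1.0, 8.9]
opening: 0.0008
gripper_force: 6.0
```

Request:
{"fn": "servo_tool", "kwargs": {"increments": [{"slide": [3, 0, 0], "dr": [0, 0, 0], "jaw": 1}, {"slide": [8, 0, 0], "dr": [0, 0, 0], "jaw": 1}, {"slide": [30, 0, 0], "dr": [0, 0, 0], "jaw": 1}, {"slide": [40, 0, 0], "dr": [0, 0, 0], "jaw": 1}, {"slide": [40, 0, -50], "dr": [0, 0, 0], "jaw": 1}, {"slide": [40, 0, -100], "dr": [0, 0, 0], "jaw": 1}, {"slide": [40, 0, -150], "dr": [0, 0, 0], "jaw": 1}, {"slide": [40, 0, -200], "dr": [0, 0, 0], "jaw": 1}, {"slide": [200, 240, -230], "dr": [0, 0, 0], "jaw": 0.5}, {"slide": [200, 240, -230], "dr": [0, 0, 0], "jaw": 0.5}, {"slide": [200, 240, -230], "dr": [0, 0, 0], "jaw": 0.5}, {"slide": [200, 240, -230], "dr": [0, 0, 0], "jaw": 0.5}, {"slide": [200, 240, -230], "dr": [0, 0, 0], "jaw": 0.5}, {"slide": [200, 240, -230], "dr": [0, 0, 0], "jaw": 0.5}, {"slide": [200, 240, -230], "dr": [0, 0, 0], "jaw": 0.5}, {"slide": [200, 240, -230], "dr": [0, 0, 0], "jaw": 0.5}, {"slide": [200, 240, -230], "dr": [0, 0, 0], "jaw": 0.5}]}}

```text
t: 47.95
tool_pos: [0.4539, 0.2322, 0.4222]
orientation: [0.034, 3.141, -0.0]
force: [-0.2, -0.5, 0.3]
opening: 0.0465
gripper_force: 0.0
```

Run:
```python
from h import *
st()
im,d,W=shot("top");im2,d2,w=shot("scene")
for q in(W,w):
    k=(q[:,:,0]>.655)&(q[:,:,0]<.7285)&(q[:,:,1]>-.1)&(q[:,:,1]<.08)&(q[:,:,2]>.0325)&(q[:,:,2]<.0405);print(k.sum(),cv2.minAreaRect(q[k][:,:2].astype(np.float32)*1000))
k=(W[:,:,0]>.5)&(W[:,:,1]>.1)&(W[:,:,1]<.28)&(W[:,:,0]<.65)&(W[:,:,2]>.07)&(W[:,:,2]<.1)
print("lid z",np.percentile(W[k][:,2],[5,50,95]))
cv2.imwrite("pics/t10.png",np.hstack([cv2.resize(im[100:300,80:450],(400,300)),cv2.resize(im2[80:400,100:420],(400,300))])[:,:,::-1])
```

```text
47.95 0.0465 [-0.2 -0.5  0.3] [0.454  0.2322 0.2552] [ 0.37 -0.12  1.71 -0.    1.55 -1.18]
422 ((692.85107421875, -11.881231307983398), (55.236083984375, 69.83111572265625), 88.08422088623047)
535 ((692.5484619140625, -11.555793762207031), (56.69224166870117, 71.5701904296875), 89.48480987548828)
lid z [0.08085066 0.08451047 0.08781333]
```

View pics/t10.png

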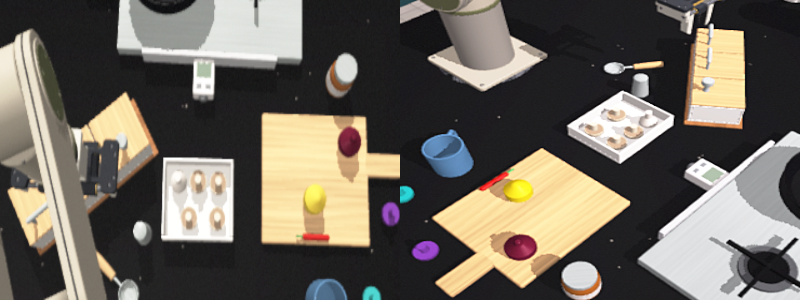

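The final view shows everything in place: four mushrooms and the garlic in the dish, the lid shut, and the timer flush at the rail with its display up. The bystanders haven't moved, so I'm handing in.

```bash
python3 -c "
from plant import close_job
print(close_job())"
```

```text
the job is handed in; nothing more can be done
None
```

I handed the job in at about 48 s: the garlic and all four mushrooms are in the dish, the crock's lid is shut, and the timer lies against the rail, display up, its button pressed until it stopped (about 5 mm, 11 N) and then let go.

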